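# Level, pin and load the tilt stage

### The job

Push the sprung-up tilt stage down until it lies level and clicks over, then lock it with the square-headed pin, pushed fully home through the upright bracket and the ear of the plate. Then lay every dog-bone test coupon flat on the stage, one to a lane between the short ribs, lengthwise from front to hinge and centred so that both ends lie between ribs. Leave the other things on the bench where they are.

Things in the scene. Friction and masses are not known exactly. Their poses are not given: they have to be found in the camera images.
- stage_base: white base of the tilt stage, 250 x 276 x 12 mm, fixed to the bench. Origin on the bench under the middle of the level plate; +x to the hinge (far side), -x to the plate's free front edge, y left, z up. At its right side (-y) near the front stands a dark steel bracket, 36 wide (x), 14 thick, 92 mm high, with the pin hole: 12.5 mm across, axis along y, 70 mm above the bench.
- stage (a joint): plate hinge, rad: 0 = level (lower stop), 0.36 = sprung up, front edge raised, as at the start. Axis along y of the base, 100 mm behind the plate's middle, 45 mm above the bench. Over-centre spring: pushing at the front edge takes about 10 N at most; let go above about 0.06 it springs up again, pushed below that it snaps to 0 and stays (some 6 N upwards at the front edge would free it).
- stage_top (a point): middle of the upper face of the aluminium plate (180 front to hinge, 218 wide, 10 mm thick), turning with it: x to the hinge, y left, z out of the face; 50 mm above the bench when level. Two rows of six ribs (30 long x 8 wide x 6 mm high) at x = -46 and +46 mm leave five lanes along x, 34 mm wide, centred at y = -84, -42, 0, 42, 84 mm. Where |x| < 30 mm the face is bare: room for fingers.
- stage_press (a point): point on the upper face of the plate, 12 mm from the middle of its front edge, 78 mm in front of stage_top: a bare place to push down. 178 mm from the hinge.
- pin_mouth (a point): centre of the pin hole on the outer (right, -y) face of the base's bracket; axes as those of the base. The pin goes in along +y: through the 14 mm bracket, a 3 mm gap, and the plate's 8 mm thick upright ear (same 12.5 mm hole, in line only when the plate is level).
- pin_far (a point): point on the hole axis 40 mm inside (+y of) pin_mouth, 15 mm past the ear's inner face: where the tip of a fully home pin lies.
- pin: loose steel lock pin, 80 mm long, right of the stage. Square head 22 x 22 x 40 mm; round shaft 10 mm thick, 40 mm long, tapered over the last 7 mm to 4 mm. Origin: under the joint of head and shaft; x along the shaft to the tip, the head at x = -40 to 0 mm; axis 11 mm above the underside. It lies flat on its head, shaft 6 mm clear of the bench; the head is alike on all four sides.
- pin_shoulder (a point): on the pin's axis, at the face of the head from which the shaft starts; it meets pin_mouth when the pin is fully home.
- pin_tip (a point): end of the pin's shaft, on its axis, 40 mm from pin_shoulder.
- coupon0: flat dog-bone test coupon of aluminium, 110 mm long (x), 14 mm thick (z); ends 26 mm wide and 30 mm long, waist 16 mm wide and 50 mm long. Origin: middle of its underside; weighs 0.1 to 0.2 kg. All coupons are alike; four or five are present, scattered left and right of the stage.
- coupon1: flat dog-bone test coupon of aluminium, 110 mm long (x), 14 mm thick (z); ends 26 mm wide and 30 mm long, waist 16 mm wide and 50 mm long. Origin: middle of its underside; weighs 0.1 to 0.2 kg. All coupons are alike; four or five are present, scattered left and right of the stage.
- coupon2: flat dog-bone test coupon of aluminium, 110 mm long (x), 14 mm thick (z); ends 26 mm wide and 30 mm long, waist 16 mm wide and 50 mm long. Origin: middle of its underside; weighs 0.1 to 0.2 kg. All coupons are alike; four or five are present, scattered left and right of the stage.
- coupon3: flat dog-bone test coupon of aluminium, 110 mm long (x), 14 mm thick (z); ends 26 mm wide and 30 mm long, waist 16 mm wide and 50 mm long. Origin: middle of its underside; weighs 0.1 to 0.2 kg. All coupons are alike; four or five are present, scattered left and right of the stage.
- coupon4: flat dog-bone test coupon of aluminium, 110 mm long (x), 14 mm thick (z); ends 26 mm wide and 30 mm long, waist 16 mm wide and 50 mm long. Origin: middle of its underside; weighs 0.1 to 0.2 kg. All coupons are alike; four or five are present, scattered left and right of the stage.
- steel_block: bystander: small steel block 50 x 40 x 20 mm
- tweezers: bystander: dark tweezers, 130 mm long, flat
- jar: bystander: amber jar, 70 mm across, 85 mm high
- marker: bystander: marker pen 120 mm long, 14 mm wide
- mouse: bystander: black computer mouse 100 x 58 x 31 mm
- dish: bystander: glass dish 90 mm across, 16 mm high
Not all that is in view belongs to the job. What is shaped like the coupon4 but green is not meant.

How it is judged (in metres and radians):
On the way, in this order (a step that is already met when the one before it is completed fails the run):
1. the plate has been pushed down and lies level (value of joint stage below 0.02 rad), for 0.3 s.
2. the pin is fully home through bracket and ear, the plate level (distance between pin_shoulder and pin_mouth below 0.008 m and distance between pin_tip and pin_far below 0.01 m and value of joint stage below 0.02 rad), for 0.2 s.
3. every coupon lies in a lane of the stage (x of coupon0 in the frame of stage_top between -0.018 and 0.018 m and y of coupon0 in the frame of stage_top between -0.1 and 0.1 m and (z of coupon0 in the frame of stage_top between -0.004 and 0.0045 m or (z of coupon0 in the frame of stage_top between 0.0105 and 0.0185 m and angle between coupon0's own z axis and vertical above 3 rad)) and angle between the z axis of each of coupon0, coupon1, coupon2, coupon3, coupon4 and the z axis of stage_top, either way round below 0.08 rad and angle between the x axis of each of coupon0, coupon1, coupon2, coupon3, coupon4 and the x axis of stage_top, either way round below 0.2 rad and x of coupon1 in the frame of stage_top between -0.018 and 0.018 m and y of coupon1 in the frame of stage_top between -0.1 and 0.1 m and (z of coupon1 in the frame of stage_top between -0.004 and 0.0045 m or (z of coupon1 in the frame of stage_top between 0.0105 and 0.0185 m and angle between coupon1's own z axis and vertical above 3 rad)) and x of coupon2 in the frame of stage_top between -0.018 and 0.018 m and y of coupon2 in the frame of stage_top between -0.1 and 0.1 m and (z of coupon2 in the frame of stage_top between -0.004 and 0.0045 m or (z of coupon2 in the frame of stage_top between 0.0105 and 0.0185 m and angle between coupon2's own z axis and vertical above 3 rad)) and x of coupon3 in the frame of stage_top between -0.018 and 0.018 m and y of coupon3 in the frame of stage_top between -0.1 and 0.1 m and (z of coupon3 in the frame of stage_top between -0.004 and 0.0045 m or (z of coupon3 in the frame of stage_top between 0.0105 and 0.0185 m and angle between coupon3's own z axis and vertical above 3 rad)) and x of coupon4 in the frame of stage_top between -0.018 and 0.018 m and y of coupon4 in the frame of stage_top between -0.1 and 0.1 m and (z of coupon4 in the frame of stage_top between -0.004 and 0.0045 m or (z of coupon4 in the frame of stage_top between 0.0105 and 0.0185 m and angle between coupon4's own z axis and vertical above 3 rad))), for 0.2 s.
At the end, for the whole second after the job is handed in: Plate level within 0.02 rad; pin home (shoulder within 8 mm of pin_mouth, tip within 10 mm of pin_far); every coupon flat on the plate within 0.08 rad (lower face, either way up, within 4.5 mm of it) in a lane, lengthwise within 0.2 rad, within 18 mm of the middle front to back; at rest (all of step 2 and all of step 3 and linear speed of each of coupon0, coupon1, coupon2, coupon3, coupon4, pin below 0.02 m/s); the robot touches nothing.
It fails at once if one of the bystanders (steel_block, tweezers, jar, marker, mouse, dish) is shoved more than 50 mm (distance of any of steel_block, tweezers, jar, marker, mouse, dish from where it was at the start of the episode above 0.05 m).
Of coupon0, coupon1, coupon2, coupon3, coupon4 only 4 to 5 are there at a start; the rules pass over those that are not, and their reading is None.
At some moment in a run one of coupon0, coupon1, coupon2, coupon3, coupon4 may be knocked a few centimetres aside while the robot is not near it.
Once in a run the grip may slacken for a moment while it holds something.
It also fails if it takes over 192 s, if anything falls off the work surface, if the arm or the gripper's body presses on something with over 40 N, if the wrist force passes 120 N, or if a joint passes its speed limit or range.

### The arm

A 6-joint arm with a two-finger parallel gripper is mounted at the origin on the work surface. World frame = base frame: x ahead of the robot, y to its left, z up, the work surface at z = 0. Lengths are in mm, angles in rad, forces in N, time in s.
With the tool pointing down it reaches from about 350 to 875 mm from the base axis. Payload 4.2 kg.
Tool frame: the origin (TCP) lies midway between the tips of the shut fingers; the grasp point (between the pads) lies 19 mm behind it (arm.grip_depth is the distance from the TCP to the grasp point, in mm); z points along the fingers, x is the direction in which the jaws open and shut, and the axes are right-handed (so a half turn about z gives the same grasp; the last joint's range is limited). The gripper opens to 85 mm and grips with 20 to 120 N. Pads are 22 mm wide; open, the fingers measure 114 mm over their backs; the gripper's body (76 mm by 85 mm) begins 54 mm behind the grasp point. The pads swing forward as they close: fully open they stand 13 mm farther back than shut.
Start: joints at [-0.958, 0.385, 0.008, 0, -1.194, -0.259], TCP at [216.555, -586.262, 195.312] pointing down, gripper open.
Joint ranges: [-3.14, 3.14], [-1.21, 2.06], [-1.07, 1.41], [-3.16, 2.05], [-2.99, -0.16], [-3.1, 3.1]. Speed limits (rad/s): [2.79, 2.79, 3.14, 3.14, 3.14, 3.14].

### API

Orientations are given as a unit quaternion [x, y, z, w].
In Python, from bench import arm, eyes, find_in, silhouettes gives the robot as it stands. The module is installed in compiled form; this text tells all that it offers.
- The arm moves only by the tool play_rows, never from a script. Its arguments are lists of equal length, an entry for each row: "offset": the shift along the world's x, y, z in mm, a list of three; "turn": the turn about the world's z in rad. In form: {"offset": [[x, y, z], ...], "turn": [turn, ...]}. A call has 1 to 12 rows; each row shifts and turns the pose as measured when the row begins; what a row does not reach is not made up. A row lasts 1/10 s, in which the tool goes at most 50 mm and 8.59 degrees, less where a joint would pass 70% of its speed; a pose out of reach is approached as far as the arm can. A call is refused whole if a number of a shift passes 50 or a number of a turn 0.15, either way. A call with a gripper value outside its range is refused whole. "grip" is the gripper's target within -1 to 1 (fully open at 1, half-way at 0, shut at -1), set as the call begins (left out, the last holds). The fingers move at their own pace and stop on an object; the grip force is fixed at half the most. Time passes only in rows, so rows that do not move let the fingers close. It gives the time, the measured TCP pose, the force and the opening at its end, in the units of the state.
- arm.read_state(): the state, without advancing time (a new reading comes with each control period).
- eyes.get_image(name): name is "side" or "top"; returns (picture, depth): 480x640x3 uint8, red, green, blue; 480x640 float32, mm along the optical axis (not along the pixel's ray), 0 where there is no reading.
- eyes.camera_params(name): a dict with "camera_matrix" (3x3 intrinsics, pixels), "dist" ([k1, k2, p1, p2, k3] as OpenCV has them; the pictures are not rectified), "camera_from_world" (4x4, takes a point from world to camera coordinates). Camera axes: x right, y down, z forward; pixel columns grow to the right and rows downward; lengths in mm; the calibration is good to about 2 mm. A picture is of the moment at which its call begins. camera_params takes no time and is no camera call.
- arm.job_done(): hands the job in, once; it reports no verdict.
Trained networks look in the newest picture that a camera, given by its name, has taken for a name from the list of things; names that differ only in an ending like _2 or _b are one class to them, and where a whole thing is asked for, a point or a joint stands for the part that bears it (a point fixed in the world has none). Each returns a list of dicts, best first, with "score" (0 to 1); they miss things now and then, are a little off and sometimes report something else, mostly with a low value. They report only what shows in the picture. A call takes as long as a camera call. They do not tell look-alikes from the thing itself.
- find_in(camera, query): "bbox" ([centre column, centre row, width, height] in pixels, round what is visible of it).
- silhouettes(camera, query): "mask" (480x640 bool, what is visible of it) and "bbox" ([centre column, centre row, width, height] in pixels, round what is visible of it).
The state is a dict: "clock": time; "joints": joint angles; "joint_vel": joint speeds; "joint_efforts": joint torques, N m; "position": TCP position; "ee_rot": TCP orientation; "contact_force": force on the tool from outside, world axes, zero at the start; "wrist_torque": the same for the moment, N m; "gripper_width": finger opening in mm.
Only numpy, scipy, OpenCV 4.12 (cv2) and the standard library are available. Lean on these libraries where they do the work, as an engineer would, in place of code of your own. Each camera call takes 0.05 s, during which the arm holds its last target. There are 200 camera calls.

## Working session

There is one attempt and no reset: what is moved stays moved. The work goes in short steps, Python scripts to look and compute and a tool call to move; the robot and the scene stay as the last step left them, time stands still between calls to the robot, and variables do not carry over. Pictures are saved under pics/ and viewed, on a budget of 14 in all, crops included, one or two more only if the job needs it, and the job is handed in when it is done.

Besides the shell and the picture viewer there is one more tool, called after "Request:" by a JSON object that holds its "fn" and its "kwargs", one argument or row to a line. play_rows: Moves the arm, as the interface text tells. Its arguments: {"type":"object","properties":{"offset":{"type":"array","items":{"type":"array","items":{"type":"number"}}},"turn":{"type":"array","items":{"type":"number"}},"grip":{"type":"number"}},"required":["offset","turn"]}

```bash
mkdir -p pics; cat > h.py <<'E'
import numpy as np, cv2
from bench import arm, eyes, find_in, silhouettes
def cam(name):
    p=eyes.camera_params(name); return np.array(p["camera_matrix"]),np.array(p["dist"]),np.array(p["camera_from_world"])
def world(name,px,depth):
    """pixels Nx2 + depths N -> world points"""
    K,d,T=cam(name); px=np.asarray(px,float).reshape(-1,1,2)
    n=cv2.undistortPoints(px,K,d).reshape(-1,2); z=np.asarray(depth,float)[:,None]
    c=np.hstack([n*z,z]); return (c-T[:3,3])@T[:3,:3]
def onplane(name,px,h):
    K,d,T=cam(name); n=cv2.undistortPoints(np.asarray(px,float).reshape(-1,1,2),K,d).reshape(-1,2)
    r=np.hstack([n,np.ones((len(n),1))])@T[:3,:3]; o=-T[:3,:3].T@T[:3,3]
    return o+r*((h-o[2])/r[:,2])[:,None]
def proj(name,P):
    K,d,T=cam(name); return cv2.projectPoints(np.asarray(P,float).reshape(-1,3),cv2.Rodrigues(T[:3,:3])[0],T[:3,3],K,d)[0].reshape(-1,2)
def save(name,f):
    im,dp=eyes.get_image(name); cv2.imwrite(f"pics/{f}.png",im[:,:,::-1]); return im,dp
E
python3 - <<'E'
from h import *
for n in("top","side"):
    im,dp=save(n,n+"0"); K,d,T=cam(n); print(n,K[0,0],-T[:3,:3].T@T[:3,3],T[2,:3])
    for q in("coupon0","pin","stage_base"):
        for s in silhouettes(n,q):
            m=s["mask"]; v,u=np.nonzero(m&(dp>0))
            if len(u)==0: continue
            W=world(n,np.c_[u,v],dp[v,u]); r=cv2.minAreaRect(W[:,:2].astype(np.float32))
            print(q,round(s["score"],2),np.round(s["bbox"]),"rect",np.round(r[0]),np.round(r[1]),round(r[2]),"med",np.round(np.median(W,0)), im[v,u].mean(0).round())
print(arm.read_state())
E
```

```text
top 582.408273864814 [ 368.07568346  -40.58172717 1339.41100773] [ 0.09526937  0.00591953 -0.99543393]
coupon0 0.96 [501. 157.  30.  41.] rect [ 684. -481.] [109.  29.] 26 med [ 680. -480.   13.] [ 47. 141.  68.]
coupon0 0.86 [420. 209.  18.  46.] rect [ 565. -284.] [ 26. 109.] 81 med [ 562. -283.   14.] [220. 217. 216.]
coupon0 0.82 [491. 329.  20.  47.] rect [ 285. -434.] [109.  26.] 8 med [ 286. -433.   14.] [ 39. 109.  55.]
coupon0 0.8 [454. 223.  21.  44.] rect [ 531. -362.] [ 29. 114.] 82 med [ 529. -361.   14.] [218. 215. 214.]
coupon0 0.74 [166. 294.  17.  48.] rect [388. 305.] [ 32. 109.] 86 med [385. 302.  14.] [206. 203. 202.]
coupon0 0.69 [420. 361.  32.  46.] rect [ 222. -273.] [ 27. 108.] 63 med [ 220. -271.   14.] [36. 88. 46.]
coupon0 0.63 [500. 232.  12.  50.] rect [ 514. -471.] [ 32. 113.] 87 med [ 510. -467.   13.] [ 52. 146.  72.]
coupon0 0.58 [190. 206.  13.  49.] rect [579. 246.] [ 26. 108.] 89 med [577. 245.  14.] [215. 212. 211.]
pin 0.65 [430. 268.  27.  26.] rect [ 421. -293.] [20. 70.] 43 med [ 429. -301.   21.] [197. 196. 202.]
stage_base 0.58 [285. 218. 1
[... 1161 characters left out ...]
clock': 0.4, 'joints': array([-9.58418664e-01,  3.84831234e-01,  7.72812501e-03, -5.26604364e-05,
       -1.19399129e+00, -2.58595455e-01]), 'joint_vel': array([ 0.00053916, -0.00215616,  0.00199545,  0.00039495, -0.00056895,
       -0.00047164]), 'joint_efforts': array([ 1.89450744e-03, -3.91587925e+01,  1.88329500e+01,  4.18463275e+00,
       -1.52134369e-03, -4.49270914e-07]), 'position': array([ 216.51143339, -586.19138813,  195.15756674]), 'ee_rot': array([ 5.71651082e-01,  8.20496811e-01,  7.40900870e-05, -1.31612984e-04]), 'contact_force': array([ 0.78208288, -0.1183779 ,  0.53019295]), 'wrist_torque': array([-0.0023189 ,  0.07255194,  0.00040252]), 'gripper_width': 85.19420401951429}
```

View pics/top0.png

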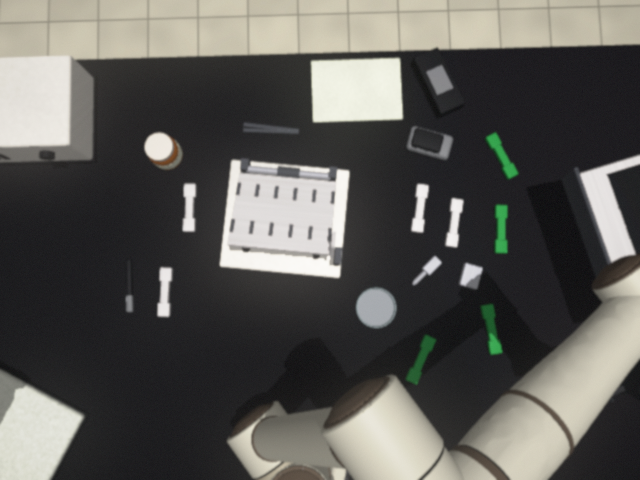

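View pics/side0.png

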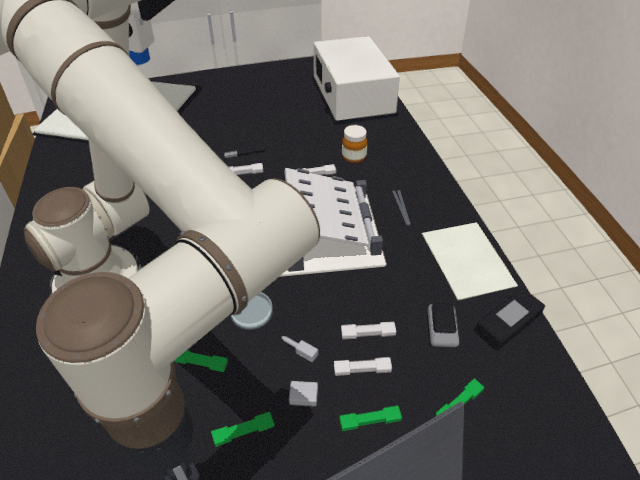

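The top view shows the stage at about (285,218) and four white coupons at (420,208), (454,222), (189,207) and (165,292). The pin is at (427,270) with its head to the upper right and its tip to the lower left. The green look-alikes are on the right. The arm hides part of the stage in the side view. Next I'll fit the base and the pin precisely.

```bash
cat > fit.py <<'E'
from h import *
def cloud(n,roi=None):
    im,dp=eyes.get_image(n); v,u=np.nonzero(dp>0); return world(n,np.c_[u,v],dp[v,u]),np.c_[u,v],im[v,u].astype(int)
E
python3 - <<'E'
from fit import *
W,px,c=cloud("top")
r=(abs(W[:,0]-553)<190)&(abs(W[:,1]-27)<190)
m=r&(W[:,2]>7)&(W[:,2]<17)&(c.min(1)>120)
R=cv2.minAreaRect(W[m][:,:2].astype(np.float32)); print("base",R,m.sum())
m=r&(W[:,2]>84)&(c.max(1)<120); print("dark high",m.sum(),W[m].mean(0).round(1),W[m].min(0).round(1),W[m].max(0).round(1))
# robust: edges by trimmed percentiles in rotated frame
m=r&(W[:,2]>7)&(W[:,2]<17)&(c.min(1)>120);P=W[m][:,:2]
for a in np.deg2rad(np.arange(-12,2,1)):
    Q=P@np.array([[np.cos(a),-np.sin(a)],[np.sin(a),np.cos(a)]]); lo,hi=np.percentile(Q,[.5,99.5],axis=0); print(np.rad2deg(a).round(),(hi-lo).round(1),(np.array([[np.cos(a),-np.sin(a)],[np.sin(a),np.cos(a)]])@((hi+lo)/2)).round(1))
# pin
p=(abs(W[:,0]-425)<50)&(abs(W[:,1]+297)<50)&(c.min(1)>90)&(W[:,2]<30)
P=W[p]; print("pin px",p.sum()); mu=P[:,:2].mean(0); e=np.linalg.svd(P[:,:2]-mu,full_matrices=False)[2][0]
h=P[:,2]>19; print(mu,np.rad2deg(np.arctan2(e[1],e[0])),"head",cv2.minAreaRect(P[h][:,:2].astype(np.float32)),"z",np.percentile(P[:,2],[5,50,95]))
im=cv2.imread("pics/top0.png"); a=cv2.resize(im[140:300,200:360],(560,560),interpolation=cv2.INTER_CUBIC);b=cv2.resize(im[245:305,400:460],(240,240),interpolation=cv2.INTER_CUBIC)
o=np.zeros((560,800,3),np.uint8);o[:,:560]=a;o[:240,560:]=b;cv2.imwrite("pics/crop1.png",o)
E
```

```text
base ((527.3204956054688, -5.7760162353515625), (345.3539123535156, 291.99139404296875), 83.50833892822266) 3971
dark high 237 [486.  -25.7 101. ] [438.8 -98.2  84.2] [600.2 136.  142.8]
-12.0 [263.8 288.5] [548.9  24.8]
-11.0 [261.2 285.2] [548.9  24.7]
-10.0 [257.5 282.1] [548.9  24.9]
-9.0 [254.5 279. ] [549.3  25.1]
-8.0 [251.  276.2] [549.6  25.4]
-7.0 [249.1 274.6] [550.   25.7]
-6.0 [250.5 276.2] [549.5  25.5]
-5.0 [253.3 278.8] [549.2  25.4]
-4.0 [256.4 282.1] [549.   25.1]
-3.0 [259.3 285.5] [548.7  25. ]
-2.0 [262.8 289. ] [548.8  24.8]
-1.0 [266.3 292.3] [548.8  24.8]
0.0 [269.8 295.5] [548.6  24.7]
1.0 [273.4 298.5] [548.4  24.6]
pin px 305
[ 425.19253673 -297.03460077] 133.51438251869098 head ((425.12457275390625, -297.2676086425781), (22.13239288330078, 59.59159469604492), 42.374332427978516) z [-0.99108539 18.98918195 25.08866229]
```

View pics/crop1.png

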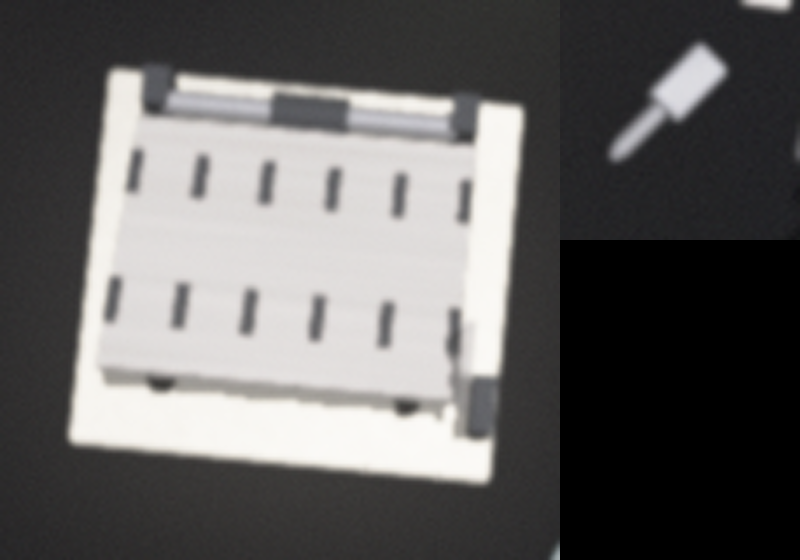

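The crop shows the raised plate with 12 dark ribs and the bracket at crop (482,405). The pin's shaft points to the lower left. I'll fit the base pose to the rib centres.

```bash
python3 - <<'E'
from h import *
from scipy.optimize import least_squares
top=[(135,170),(200,176),(266,182),(332,189),(399,195),(464,201)];bot=[(112,298),(180,305),(248,311),(317,318),(385,324),(455,330)]
px=(np.array(top+bot)+.5)/3.5+[200,140]-.5
ys=[105,63,21,-21,-63,-105]
def pts(p,zr=3):
    x,y,a,th=p; out=[]
    for X in(46,-46):
        for Y in ys:
            dx=X-100;dz=5+zr
            bx=100+dx*np.cos(th)+dz*np.sin(th);bz=45-dx*np.sin(th)+dz*np.cos(th)
            out.append([x+bx*np.cos(a)-Y*np.sin(a),y+bx*np.sin(a)+Y*np.cos(a),bz])
    return np.array(out)
for zr in(3,5):
    s=least_squares(lambda p:(proj("top",pts(p,zr))-px).ravel(),[550,27,-.12,.36]);print(s.x.round(4),np.sqrt(2*s.cost/12))
    s3=least_squares(lambda p:(proj("top",pts([*p,.36],zr))-px).ravel(),[550,27,-.12]);print(s3.x.round(4),np.sqrt(2*s3.cost/12))
x,y,a=s3.x
R=np.array([[np.cos(a),-np.sin(a)],[np.sin(a),np.cos(a)]])
print("base centre in fit frame",R.T@(np.array([550,25.6])-[x,y]))
br=(np.array([[482,392]])+.5)/3.5+[200,140]-.5
B=onplane("top",br,92)[0]; print("bracket top",B,R.T@(B[:2]-[x,y]))
# pin: head/shaft outline at crop2 (scale4, origin 560 -> px 400,245)
q=lambda u,v:((u-560+.5)/4+400-.5,(v+.5)/4+245-.5)
for n,pt,h in(("head back mid",q(713,57),22),("joint mid",q(667,106),14),("tip",q(616,155),11),("headcorners c",q(690,80),22)):
    print(n,onplane("top",[pt],h)[0].round(1))
E
```

```text
[ 5.462923e+02  2.654000e+01 -1.200000e-01  3.656000e-01] 0.20284812782949085
[ 5.466012e+02  2.654000e+01 -1.201000e-01] 0.209407298977712
[ 5.452229e+02  2.652750e+01 -1.200000e-01  3.670000e-01] 0.22736396266876494
[ 5.456248e+02  2.652560e+01 -1.201000e-01] 0.23664189186822893
base centre in fit frame [ 4.4545942 -0.3946575]
bracket top [463.43553531 -90.11759069  92.        ] [ -67.61869966 -125.65202318]
head back mid [ 446.6 -319.7   22. ]
joint mid [ 419.9 -294.    14. ]
tip [ 392.9 -264.4   11. ]
headcorners c [ 433.9 -306.1   22. ]
```

Request:
{"fn": "play_rows", "kwargs": {
  "offset": [
    [19,45,0],
    [19,45,0],
    [19,45,0],
    [19,45,0],
    [19,45,0],
    [19,45,0],
    [19,45,0],
    [19,45,0],
    [19,45,0],
    [19,45,0],
    [19,45,0],
    [19,45,0]
  ],
  "turn": [-0.04,-0.04,-0.04,-0.04,-0.04,-0.04,-0.04,-0.04,-0.04,-0.04,-0.04,-0.04],
  "grip": -1
}}

```text
clock: 1.65
position: [445.4, -35.6, 196.4]
ee_rot: [0.76, 0.65, 0.003, 0.003]
contact_force: [1.7, -1.2, -1.1]
gripper_width: -0.1
```

Request:
{"fn": "play_rows", "kwargs": {
  "offset": [
    [13,35,0],
    [13,35,0],
    [0,0,-30],
    [0,0,-30],
    [0,0,-15],
    [0,0,-12],
    [0,0,-12],
    [0,0,-12],
    [0,0,-12],
    [0,0,-12],
    [0,0,-12],
    [0,0,-4]
  ],
  "turn": [0.03,0,0,0,0,0,0,0,0,0,0,0]
}}

```text
clock: 2.85
position: [473.6, 45.6, 45.6]
ee_rot: [0.746, 0.666, 0.005, 0.004]
contact_force: [-0.1, -0.1, 1.7]
gripper_width: 0.1
```

Request:
{"fn": "play_rows", "kwargs": {
  "offset": [
    [0,0,0],
    [0,0,0],
    [0,0,0]
  ],
  "turn": [0,0,0]
}}

```text
clock: 3.15
position: [474.1, 45.6, 46.1]
ee_rot: [0.746, 0.666, 0.006, 0.005]
contact_force: [-1.1, -0.4, 1.1]
gripper_width: 0.1
```

```bash
python3 - <<'E'
from h import *
im,dp=save("side","s1"); s=arm.read_state(); print(s["position"],s["contact_force"],s["ee_rot"])
cv2.imwrite("pics/s1c.png",cv2.resize(im[140:300,200:420,::-1],(770,560)))
E
```

```text
[474.18438544  45.65559949  46.15163595] [-0.5993587  -0.30146524  1.01837748] [0.74574112 0.66619563 0.00566217 0.00463771]
```

View pics/s1c.png

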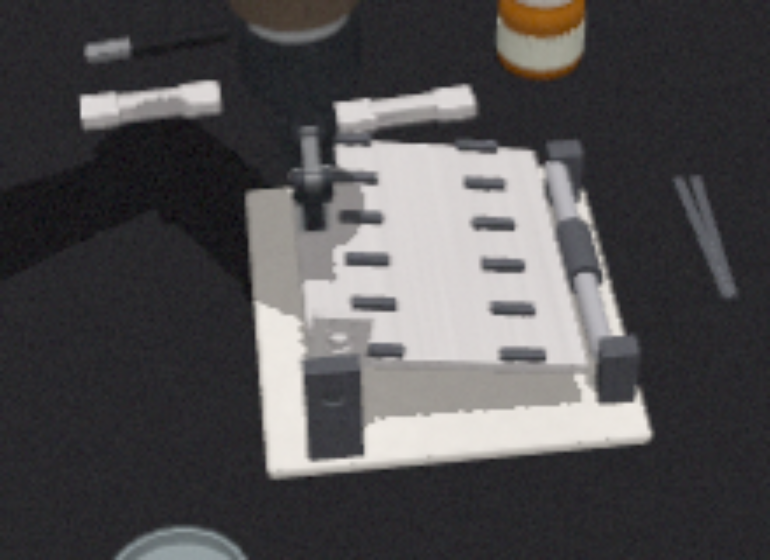

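Request:
{"fn": "play_rows", "kwargs": {
  "offset": [
    [0,0,45],
    [0,0,45],
    [0,0,15],
    [-5,-40,0],
    [-5,-45,0],
    [-5,-45,0],
    [-5,-45,0],
    [-5,-45,0],
    [-5,-45,0],
    [-5,-45,0],
    [-4,-30,0],
    [0,0,0]
  ],
  "turn": [0,0,0,-0.08,-0.08,-0.08,-0.08,-0.08,-0.08,-0.08,-0.08,0],
  "grip": 0.2
}}

```text
clock: 4.4
position: [436.9, -306.5, 161.0]
ee_rot: [0.921, 0.388, 0.011, 0.013]
contact_force: [-0.1, 0.5, -0.7]
gripper_width: 51.5
```

```bash
python3 - <<'E'
from fit import *
s=arm.read_state(); print(s["position"],s["ee_rot"],s["joints"].round(2),s["gripper_width"])
q=s["ee_rot"];print("yaw",np.rad2deg(2*np.arctan2(q[1],q[0])))
im,dp=save("top","t2")
x,y,a=546.3,26.5,-.12;R=np.array([[np.cos(a),-np.sin(a)],[np.sin(a),np.cos(a)]])
v,u=np.nonzero(dp>0);W=world("top",np.c_[u,v],dp[v,u]);L=(W[:,:2]-[x,y])@R
m=(abs(L[:,0])<25)&(abs(L[:,1])<95); A=np.c_[L[m],np.ones(m.sum())];print("plate z fit",np.linalg.lstsq(A,W[m,2],rcond=None)[0])
m=(abs(L[:,0]+67)<40)&(abs(L[:,1]+125)<30)&(W[:,2]>75)&(W[:,2]<110);print("bracket",m.sum(),L[m].min(0),L[m].max(0),L[m].mean(0),np.median(W[m,2]))
cv2.imwrite("pics/t2c.png",np.hstack([cv2.resize(im[150:290,210:350,::-1],(560,560),interpolation=2),np.vstack([cv2.resize(im[245:305,400:460,::-1],(240,240),interpolation=2),np.zeros((320,240,3),np.uint8)])]))
E
```

```text
[ 436.86383824 -306.53105652  161.01407395] [0.92144969 0.38813695 0.01070531 0.01286774] [-0.3   0.24 -0.3   0.01 -1.   -2.04] 51.53904314285971
yaw 45.68401092713018
plate z fit [-3.85438392e-01  2.39280733e-03  8.82915709e+01]
bracket 205 [ -93.81863199 -133.99849493] [-27.02485875 -95.11094993] [ -62.65002038 -116.03565522] 95.3115442982909
```

View pics/t2c.png

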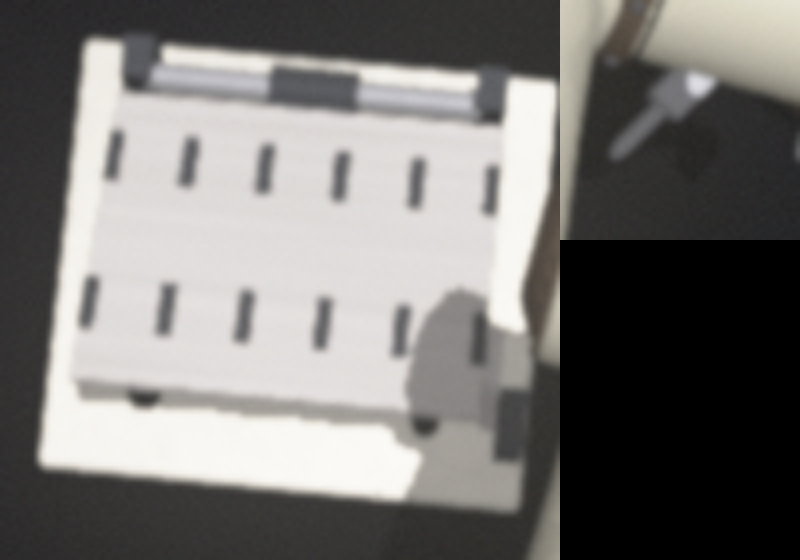

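The plate is still sprung up: its fitted slope is -0.385. My finger came down just in front of its raised edge. I'll redo the push nearer the ribs.

Request:
{"fn": "play_rows", "kwargs": {
  "offset": [
    [5,30,0],
    [5,30,0],
    [5,30,0],
    [5,30,0],
    [5,30,0],
    [5,30,0],
    [5,30,0],
    [5,30,0],
    [5,30,0],
    [3,30,0],
    [0,30,0],
    [0,0,0]
  ],
  "turn": [0.06,0.06,0.06,0.06,0.06,0.06,0.06,0.06,0.06,0.06,0.05,0],
  "grip": -1
}}

```text
clock: 5.65
position: [483.8, 48.1, 163.8]
ee_rot: [0.733, 0.68, 0.019, 0.009]
contact_force: [-0.4, 0.2, -0.2]
gripper_width: 0.3
```

Request:
{"fn": "play_rows", "kwargs": {
  "offset": [
    [0,-14,-35],
    [-1,0,-15],
    [-1,0,-11],
    [-2,0,-11],
    [-2,0,-11],
    [-2,0,-11],
    [-2,0,-11],
    [-2,0,-11],
    [0,0,-6],
    [0,0,-2]
  ],
  "turn": [0,0,0,0,0,0,0,0,0,0]
}}

```text
clock: 6.65
position: [466.8, 39.6, 40.9]
ee_rot: [0.727, 0.686, 0.022, 0.009]
contact_force: [-0.0, -0.6, -0.0]
gripper_width: -0.0
```

```bash
python3 - <<'E'
from fit import *
x,y,a=546.3,26.5,-.12;R=np.array([[np.cos(a),-np.sin(a)],[np.sin(a),np.cos(a)]])
P=onplane("top",[(278.6,250.3)],116.6)[0];print(P,R.T@(P[:2]-[x,y]))
im,dp=save("side","s2");v,u=np.nonzero(dp>0);W=world("side",np.c_[u,v],dp[v,u]);L=(W[:,:2]-[x,y])@R
for y0 in (-60,0):
    for X in range(-110,80,10):
        m=(abs(L[:,0]-X)<3)&(abs(L[:,1]-y0)<12)&(W[:,2]<140); print(y0,X,m.sum(),np.percentile(W[m,2],[10,50,90]).round() if m.any() else "")
cv2.imwrite("pics/s2c.png",cv2.resize(im[160:290,250:400,::-1],(750,600)[:2]))
E
```

```text
[467.54084465  34.49738137 116.6       ] [-79.15015376  -1.48856304]
-60 -110 20 [12. 13. 15.]
-60 -100 19 [11. 12. 14.]
-60 -90 9 [ 9. 12. 15.]
-60 -80 15 [74. 75. 78.]
-60 -70 16 [71. 73. 77.]
-60 -60 19 [72. 73. 75.]
-60 -50 24 [12. 73. 79.]
-60 -40 25 [12. 70. 77.]
-60 -30 23 [10. 70. 75.]
-60 -20 24 [15. 66. 69.]
-60 -10 23 [24. 65. 67.]
-60 0 18 [46. 64. 67.]
-60 10 23 [61. 62. 64.]
-60 20 21 [60. 62. 64.]
-60 30 22 [58. 59. 62.]
-60 40 20 [57. 61. 65.]
-60 50 19 [56. 61. 63.]
-60 60 17 [55. 59. 63.]
-60 70 18 [54. 55. 56.]
0 -110 15 [10. 12. 14.]
0 -100 17 [11. 12. 14.]
0 -90 35 [11. 14. 96.]
0 -80 22 [ 74.  86. 103.]
0 -70 23 [73. 75. 95.]
0 -60 20 [71. 72. 74.]
0 -50 17 [69. 70. 73.]
0 -40 19 [68. 70. 72.]
0 -30 20 [66. 68. 70.]
0 -20 17 [65. 67. 68.]
0 -10 17 [64. 66. 68.]
0 0 17 [61. 64. 65.]
0 10 15 [62. 64. 66.]
0 20 15 [60. 62. 64.]
0 30 18 [58. 60. 61.]
0 40 18 [56. 59. 62.]
0 50 17 [56. 58. 60.]
0 60 16 [55. 56. 58.]
0 70 16 [54. 54. 56.]
```

View pics/s2c.png

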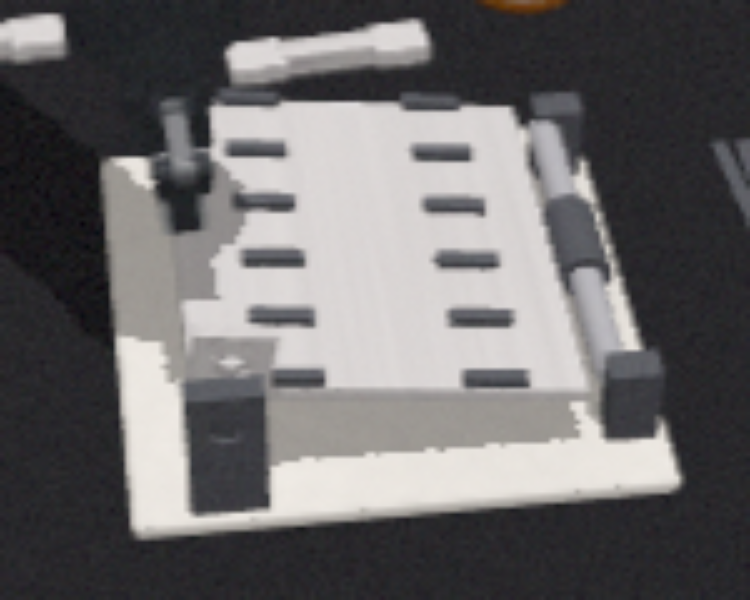

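```bash
python3 - <<'E'
from fit import *
s=arm.read_state();print(s["position"],s["contact_force"],s["joint_efforts"].round(1))
p=s["position"]
for dz in(0,10,20,35,60):
    q=proj("side",[p+[0,0,dz]])[0];t=proj("top",[p+[0,0,dz]])[0];print(dz,q,"crop",(q-[250,160])*[5,4.615],"top",t)
im,dp=save("top","t3");v,u=np.nonzero(dp>0)
W=world("top",np.c_[u,v],dp[v,u]);m=(abs(W[:,0]-p[0])<40)&(abs(W[:,1]-p[1])<40);print(W[m,2].max(),W[m,2].min())
d,_=eyes.get_image("side");dd=eyes.get_image("side")[1]
for r in range(190,216,3): print(r,[int(round(world("side",[(c,r)],[dd[r,c]])[0][2])) if dd[r,c]>0 else None for c in range(278,298,2)])
E
```

```text
[466.79677503  39.59208548  40.80256233] [-0.57462792 -0.106232   -0.46817361] [  0.1 -28.5  13.1   2.9   0.1   0. ]
0 [287.03383837 219.36779626] crop [185.16919184 273.98237972] top [278.46353327 253.38398994]
10 [286.81795197 216.31183851] crop [184.08975985 259.87913473] top [278.17885577 253.04950187]
20 [286.59986853 213.22047355] crop [182.99934264 245.61248544] top [277.88975988 252.70982206]
35 [286.26856736 208.51589644] crop [181.34283678 223.90086208] top [277.44760387 252.19030034]
60 [285.70504576 200.49041551] crop [178.52522881 186.86326756] top [276.68706917 251.29669067]
442.5800365702364 3.659561672898676
190 [148, 146, 153, 175, 175, 147, 145, 146, 49, 51]
193 [142, 163, 165, 172, 171, 170, 169, 50, 50, 48]
196 [11, 168, 169, 167, 170, 168, 166, 163, 50, 49]
199 [12, 13, 161, 160, 159, 155, 153, 130, 55, 56]
202 [10, 10, 133, 126, 124, 110, 101, 51, 47, 53]
205 [16, 12, 95, 100, 101, 100, 92, 50, 50, 50]
208 [11, 16, 85, 89, 90, 89, 83, 50, None, 48]
211 [13, 12, 13, 51, 49, 47, 47, 50, 48, 55]
214 [10, 13, 13, 51, 52, 52, 52, 52, 51, 50]
```

```bash
cat >> fit.py <<'E'
BX,BY,BA=546.3,26.5,-.12
R=np.array([[np.cos(BA),-np.sin(BA)],[np.sin(BA),np.cos(BA)]])
def plate(n="side"):
    im,dp=eyes.get_image(n);v,u=np.nonzero(dp>0);W=world(n,np.c_[u,v],dp[v,u]);L=(W[:,:2]-[BX,BY])@R
    m=(abs(L[:,0])<28)&(abs(L[:,1])<95)&(W[:,2]<120);A=np.c_[L[m],np.ones(m.sum())]
    f=cv2.fitLine(np.c_[L[m][:,0],W[m,2]].astype(np.float32),cv2.DIST_HUBER,0,.01,.01).ravel();return "plate slope %.3f z0 %.1f n %d"%(f[1]/f[0],f[3]-f[1]/f[0]*f[2],m.sum())
E
python3 - <<'E'
from fit import *
print(plate("side"))
im,dp=save("side","s3"); cv2.imwrite("pics/s3c.png",cv2.resize(im[150:250,250:380,::-1],(780,600),interpolation=2))
E
```

```text
plate slope -0.008 z0 50.0 n 1370
```

View pics/s3c.png

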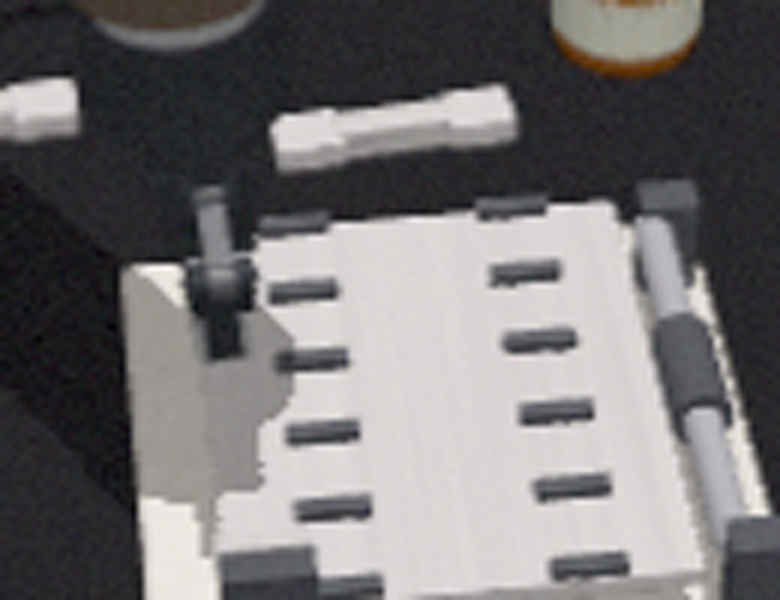

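```bash
python3 - <<'E'
from fit import *
print(plate("side")); _,dd=eyes.get_image("side")
for r in range(186,212,3): print(r,[tuple(world("side",[(c,r)],[dd[r,c]])[0].round().astype(int)) for c in (285,287,289)])
print(onplane("side",[(287,209.7)],50), onplane("side",[(287,209.7)],41))
E
```

```text
plate slope -0.001 z0 50.0 n 1386
186 [(np.int64(461), np.int64(-4), np.int64(180)), (np.int64(465), np.int64(-5), np.int64(180)), (np.int64(471), np.int64(6), np.int64(170))]
189 [(np.int64(460), np.int64(-10), np.int64(178)), (np.int64(464), np.int64(-10), np.int64(176)), (np.int64(473), np.int64(20), np.int64(150))]
192 [(np.int64(458), np.int64(-18), np.int64(176)), (np.int64(463), np.int64(-14), np.int64(172)), (np.int64(468), np.int64(-7), np.int64(164))]
195 [(np.int64(458), np.int64(-16), np.int64(166)), (np.int64(461), np.int64(-21), np.int64(170)), (np.int64(466), np.int64(-20), np.int64(168))]
198 [(np.int64(456), np.int64(-24), np.int64(164)), (np.int64(460), np.int64(-27), np.int64(166)), (np.int64(465), np.int64(-26), np.int64(164))]
201 [(np.int64(459), np.int64(-5), np.int64(139)), (np.int64(465), np.int64(7), np.int64(127)), (np.int64(469), np.int64(8), np.int64(126))]
204 [(np.int64(463), np.int64(25), np.int64(103)), (np.int64(467), np.int64(26), np.int64(101)), (np.int64(472), np.int64(24), np.int64(102))]
207 [(np.int64(462), np.int64(23), np.int64(96)), (np.int64(466), np.int64(24), np.int64(95)), (np.int64(471), np.int64(25), np.int64(92))]
210 [(np.int64(463), np.int64(34), np.int64(77)), (np.int64(472), np.int64(62), np.int64(50)), (np.int64(476), np.int64(59), np.int64(51))]
[[471.83369972  63.12059753  50.        ]] [[473.28795322  72.87579179  41.        ]]
```

Request:
{"fn": "play_rows", "kwargs": {
  "offset": [
    [0,0,40],
    [0,0,40],
    [-3,-40,0],
    [-3,-48,0],
    [-3,-48,0],
    [-4,-48,0],
    [-4,-48,0],
    [-4,-48,0],
    [-3,-40,0],
    [0,0,0],
    [0,0,0]
  ],
  "turn": [0,0,-0.1,-0.1,-0.1,-0.1,-0.1,-0.1,-0.1,0,0],
  "grip": 0.2
}}

```text
clock: 8.15
position: [443.6, -292.9, 127.9]
ee_rot: [0.923, 0.383, 0.021, 0.02]
contact_force: [-0.2, 0.9, 0.7]
gripper_width: 51.6
```

```bash
python3 - <<'E'
from fit import *
print(plate("side"))
s=arm.read_state();p=s["position"];q=s["ee_rot"];print(p,np.rad2deg(2*np.arctan2(q[1],q[0])),q,arm.grip_depth,s["gripper_width"])
im,dp=save("side","s4");print(proj("side",[p])[0])
v,u=np.nonzero(dp>0);W=world("side",np.c_[u,v],dp[v,u]);m=(abs(W[:,0]-p[0])<60)&(abs(W[:,1]-p[1])<60)&(W[:,2]>35)
for z in range(35,220,10):
    k=m&(W[:,2]>=z)&(W[:,2]<z+10); 
    if k.any(): print(z,k.sum(),W[k].min(0).round(),W[k].max(0).round())
a,b=proj("side",[p])[0].astype(int);c=im[max(b-90,0):b+60,a-80:a+80,::-1];cv2.imwrite("pics/s4c.png",cv2.resize(c,None,fx=4,fy=4,interpolation=2))
E
```

```text
plate slope 0.003 z0 50.0 n 540
[ 443.75232732 -292.48141027  128.00273887] 45.10035455366037 [0.92314558 0.38332692 0.02143946 0.02007627] 18.700000000000003 51.51724567680518
[307.6270798  308.97327729]
165 34 [ 421. -323.  168.] [ 473. -266.  175.]
175 90 [ 411. -324.  175.] [ 475. -266.  185.]
185 81 [ 414. -324.  185.] [ 475. -265.  195.]
195 73 [ 417. -325.  195.] [ 472. -264.  205.]
205 73 [ 398. -337.  205.] [ 486. -262.  215.]
215 170 [ 390. -341.  215.] [ 488. -251.  225.]
```

View pics/s4c.png

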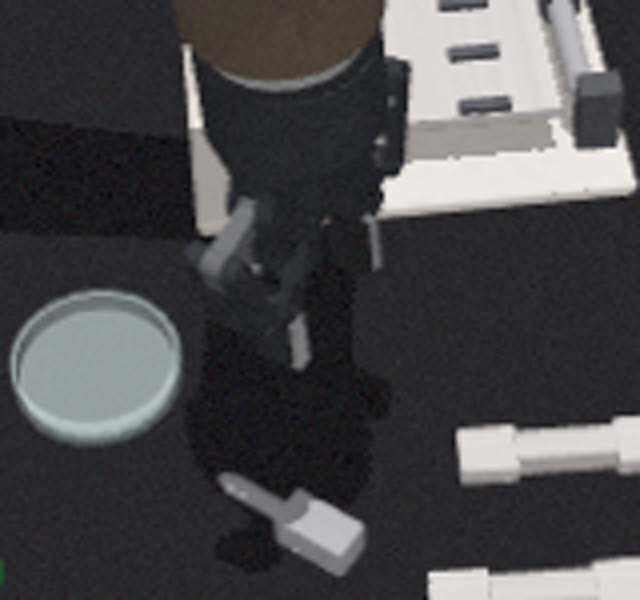

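Request:
{"fn": "play_rows", "kwargs": {
  "offset": [
    [-8,-16,-30],
    [0,0,-30],
    [0,0,-10],
    [0,0,0]
  ],
  "turn": [-0.03,0,0,0]
}}

```text
clock: 8.65
position: [438.7, -304.2, 58.8]
ee_rot: [0.927, 0.374, 0.023, 0.022]
contact_force: [-0.0, 0.2, -0.1]
gripper_width: 51.6
```

```bash
cat >> fit.py <<'E'
def tips():
    s=arm.read_state();p=s["position"];q=s["ee_rot"];print("pos",p.round(1),"yaw %.1f"%np.rad2deg(2*np.arctan2(q[1],q[0])),"tilt",(2*(q[0]*q[2]+q[1]*q[3])).round(3),(2*(q[1]*q[2]-q[0]*q[3])).round(3),"w",s["gripper_width"].round(1),"f",s["contact_force"].round(1))
    im,dp=eyes.get_image("side");v,u=np.nonzero(dp>0);W=world("side",np.c_[u,v],dp[v,u]);m=(abs(W[:,0]-p[0])<70)&(abs(W[:,1]-p[1])<70)&(W[:,2]>28)
    for z in range(28,170,8):
        k=m&(W[:,2]>=z)&(W[:,2]<z+8)
        if k.any(): print(z,k.sum(),W[k].min(0).round(),W[k].max(0).round())
    return im,p
E
python3 - <<'E'
from fit import *
im,p=tips();a,b=proj("side",[p])[0].astype(int);c=im[b-80:b+40,a-80:a+80,::-1];cv2.imwrite("pics/s5c.png",cv2.resize(c,None,fx=5,fy=5,interpolation=2))
E
```

```text
Traceback (most recent call last):
  File "fit.py", line 11, in tips
    s=arm.read_state();p=s["position"];q=s["ee_rot"];print("pos",p.round(1),"yaw %.1f"%np.rad2deg(2*np.arctan2(q[1],q[0])),"tilt",(2*(q[0]*q[2]+q[1]*q[3])).round(3),(2*(q[1]*q[2]-q[0]*q[3])).round(3),"w",s["gripper_width"].round(1),"f",s["contact_force"].round(1))
                                                                                                                                                                                                            ^^^^^^^^^^^^^^^^^^^^^^^^
AttributeError: 'float' object has no attribute 'round'
```

```bash
sed -i 's/s\["gripper_width"\].round(1)/round(s["gripper_width"],1)/' fit.py
python3 - <<'E'
from fit import *
im,p=tips();a,b=proj("side",[p])[0].astype(int);c=im[b-80:b+40,a-80:a+80,::-1];cv2.imwrite("pics/s5c.png",cv2.resize(c,None,fx=5,fy=5,interpolation=2))
E
```

```text
pos [ 438.7 -304.2   58.8] yaw 44.0 tilt 0.06 -0.024 w 51.6 f [-0.   0.2 -0.1]
92 5 [ 420. -330.   98.] [ 460. -279.  100.]
100 41 [ 405. -334.  100.] [ 468. -277.  108.]
108 53 [ 407. -334.  108.] [ 470. -278.  116.]
116 53 [ 410. -336.  116.] [ 470. -278.  124.]
124 50 [ 411. -336.  124.] [ 466. -278.  132.]
132 42 [ 412. -336.  132.] [ 466. -279.  140.]
140 81 [ 387. -349.  140.] [ 479. -275.  148.]
148 111 [ 386. -351.  148.] [ 484. -266.  156.]
156 86 [ 383. -352.  156.] [ 484. -269.  164.]
164 150 [ 382. -354.  164.] [ 486. -267.  172.]
```

View pics/s5c.png

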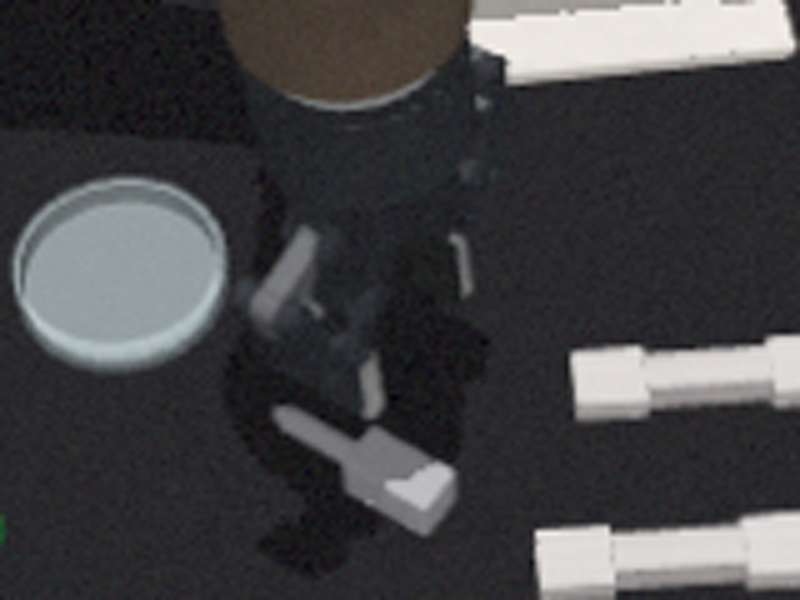

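Request:
{"fn": "play_rows", "kwargs": {
  "offset": [
    [-4,-4,-25],
    [0,0,-25],
    [0,0,-20],
    [0,0,-5]
  ],
  "turn": [-0.01,0,0,0]
}}

```text
clock: 9.1
position: [442.9, -308.5, -9.6]
ee_rot: [0.927, 0.373, 0.03, 0.029]
contact_force: [-0.6, -0.3, 0.3]
gripper_width: 51.1
```

```bash
python3 - <<'E'
from fit import *
im,p=tips();a,b=proj("side",[p+[0,0,38]])[0].astype(int);c=im[b-60:b+50,a-70:a+70,::-1];cv2.imwrite("pics/s6c.png",cv2.resize(c,None,fx=5,fy=5,interpolation=2))
E
```

```text
pos [ 442.9 -308.5   -9.6] yaw 43.8 tilt 0.076 -0.031 w 51.1 f [-0.6 -0.3  0.3]
28 15 [ 421. -336.   28.] [ 464. -282.   35.]
36 43 [ 410. -338.   36.] [ 470. -282.   44.]
44 55 [ 412. -339.   44.] [ 472. -281.   52.]
52 44 [ 414. -339.   52.] [ 472. -281.   60.]
60 38 [ 415. -338.   60.] [ 468. -284.   68.]
68 35 [ 408. -350.   68.] [ 484. -277.   76.]
76 105 [ 390. -354.   76.] [ 487. -274.   84.]
84 79 [ 388. -356.   84.] [ 487. -269.   92.]
92 98 [ 385. -356.   92.] [ 488. -272.  100.]
100 104 [ 384. -358.  100.] [ 487. -272.  108.]
108 75 [ 381. -359.  108.] [ 487. -272.  116.]
116 98 [ 379. -359.  116.] [ 490. -267.  124.]
124 191 [ 379. -359.  124.] [ 491. -257.  132.]
132 139 [ 387. -357.  132.] [ 488. -260.  140.]
140 41 [ 399. -338.  140.] [ 422. -323.  148.]
148 28 [ 398. -339.  148.] [ 434. -320.  156.]
156 95 [ 395. -343.  156.] [ 467. -311.  164.]
164 119 [ 394. -342.  164.] [ 468. -308.  172.]
```

View pics/s6c.png

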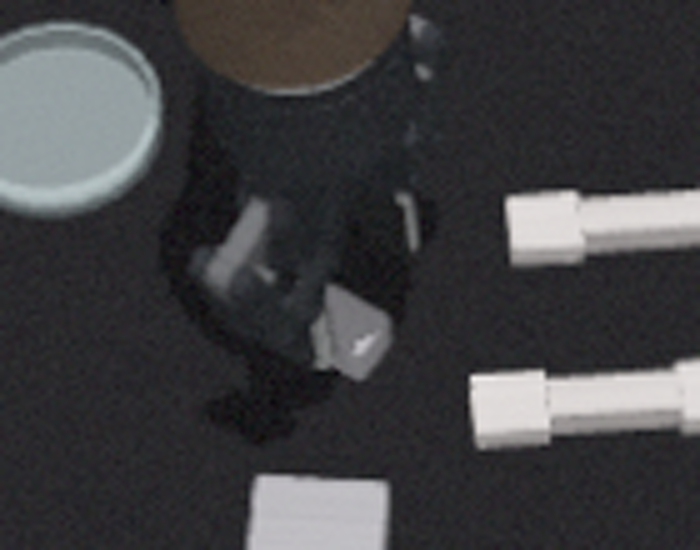

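Request:
{"fn": "play_rows", "kwargs": {
  "offset": [
    [-7,1,-12],
    [-5,1,-9],
    [0,0,0]
  ],
  "turn": [0,0,0]
}}

```text
clock: 9.45
position: [435.6, -307.3, -26.5]
ee_rot: [0.926, 0.375, 0.033, 0.032]
contact_force: [0.5, -0.1, 0.6]
gripper_width: 51.3
```

Request:
{"fn": "play_rows", "kwargs": {
  "offset": [
    [-1,0,-5],
    [0,0,0],
    [0,0,0],
    [0,0,0],
    [0,0,0]
  ],
  "turn": [0,0,0,0,0],
  "grip": -1
}}

```text
clock: 9.95
position: [437.0, -308.0, -29.2]
ee_rot: [0.926, 0.375, 0.035, 0.034]
contact_force: [0.1, 0.0, -2.5]
gripper_width: 20.2
```

Request:
{"fn": "play_rows", "kwargs": {
  "offset": [
    [0,0,30],
    [0,0,35],
    [2,15,0],
    [2,18,0],
    [2,18,0],
    [2,18,0],
    [2,18,0],
    [2,15,0],
    [0,0,0]
  ],
  "turn": [0,0,-0.14,-0.15,-0.15,-0.15,-0.15,-0.12,0]
}}

```text
clock: 10.85
position: [447.1, -225.6, 41.0]
ee_rot: [0.999, -0.026, 0.021, 0.013]
contact_force: [0.5, -0.6, -1.3]
gripper_width: 20.4
```

```bash
cat > br.py <<'E'
from fit import *
im,p=tips();print(plate())
_,dp=eyes.get_image("side");v,u=np.nonzero(dp>0);W=world("side",np.c_[u,v],dp[v,u]);L=np.c_[(W[:,:2]-[BX,BY])@R,W[:,2]];c=im[v,u].max(1)
m=(abs(L[:,0]+67)<30)&(abs(L[:,1]+132)<8)&(L[:,2]>20)&(L[:,2]<88)
print("bracket face n",m.sum(),"y",np.percentile(L[m,1],[5,50,95]).round(1),"x",np.percentile(L[m,0],[1,50,99]).round(1))
m=(abs(L[:,0]+67)<40)&(abs(L[:,1]+127)<12)&(L[:,2]>86)&(L[:,2]<97);print("top n",m.sum(),"x",np.percentile(L[m,0],[2,98]).round(1),"y",np.percentile(L[m,1],[2,98]).round(1),np.median(L[m,2]))
E
python3 - <<'E'
from br import *
cv2.imwrite("pics/s7c.png",cv2.resize(im[180:340,200:400,::-1],(800,600) if 0 else (750,600),interpolation=2))
E
```

```text
pos [ 447.1 -225.6   41. ] yaw -2.9 tilt 0.041 -0.028 w 20.4 f [ 0.5 -0.6 -1.3]
68 18 [ 435. -246.   70.] [ 457. -241.   76.]
76 36 [ 426. -247.   76.] [ 465. -190.   84.]
84 148 [ 424. -247.   84.] [ 469. -182.   92.]
92 157 [ 422. -246.   92.] [ 470. -205.  100.]
100 35 [ 422. -237.  100.] [ 470. -219.  108.]
108 37 [ 421. -238.  108.] [ 467. -217.  116.]
116 51 [ 406. -239.  116.] [ 483. -216.  124.]
124 127 [ 400. -239.  124.] [ 486. -213.  132.]
132 149 [ 395. -239.  132.] [ 490. -207.  140.]
140 108 [ 390. -242.  140.] [ 496. -208.  148.]
148 110 [ 387. -242.  148.] [ 498. -214.  156.]
156 141 [ 380. -242.  156.] [ 502. -220.  164.]
164 193 [ 379. -242.  164.] [ 505. -207.  172.]
plate slope -0.001 z0 50.2 n 965Traceback (most recent call last):
  File "<stdin>", line 1, in <module>
  File "br.py", line 5, in <module>
    print("bracket face n",m.sum(),"y",np.percentile(L[m,1],[5,50,95]).round(1),"x",np.percentile(L[m,0],[1,50,99]).round(1))
                                       ~~~~~~~~~~~~~^^^^^^^^^^^^^^^^^^
    return _quantile_unchecked(
        a, q, axis, out, overwrite_input, method, keepdims, weights)
    return _ureduce(a,
                    func=_quantile_ureduce_func,
    ...<5 lines>...
                    overwrite_input=overwrite_input,
                    method=method)
    r = func(a, **kwargs)
    result = _quantile(arr,
                       quantiles=q,
    ...<2 lines>...
                       out=out,
                       weights=wgt)
    slices_having_nans = np.isnan(arr[-1, ...])
                                  ~~~^^^^^^^^^
IndexError: index -1 is out of bounds for axis 0 with size 0
```

```bash
python3 - <<'E'
from fit import *
for px,h in (((287.2,243.4),92),((303.4,241.9),92),((288,270.5),12),((303.8,270),12)):
    P=onplane("side",[px],h)[0];print(px,h,(R.T@(P[:2]-[BX,BY])).round(1))
P0,P1=onplane("side",[(295.4,254.7)],0)[0],onplane("side",[(295.4,254.7)],120)[0]
for yb in(-134,-130):
    a0=R.T@(P0[:2]-[BX,BY]);a1=R.T@(P1[:2]-[BX,BY]);t=(yb-a0[1])/(a1[1]-a0[1]);print("hole",yb,(a0+t*(a1-a0)).round(1),120*t)
s=proj("side",[[*(R@np.array([-67,-134])+[BX,BY]),70]]);print(s)
im,dp=save("side","s7");imt,dt=save("top","t7")
def light(n,im,dp):
    v,u=np.nonzero(dp>0);W=world(n,np.c_[u,v],dp[v,u]);c=im[v,u].min(1)
    m=(c>105)&(abs(W[:,0]-447)<35)&(W[:,1]>-262)&(W[:,1]<-168)&(W[:,2]>55)&(W[:,2]<105);return np.c_[(W[m][:,:2]-[BX,BY])@R,W[m,2]]
for n,i,d in(("side",im,dp),("top",imt,dt)):
    L=light(n,i,d);print(n,len(L));o=np.argsort(L[:,1])
    for ya in range(-280,-170,8):
        k=(L[:,1]>=ya)&(L[:,1]<ya+8)
        if k.any(): print(ya,k.sum(),np.percentile(L[k],[5,95],axis=0)[:,[0,2]].round(1).tolist())
cv2.imwrite("pics/s7c.png",np.hstack([cv2.resize(im[200:320,240:340,::-1],(500,600),interpolation=2),cv2.resize(imt[210:300,330:375,::-1],(300,600),interpolation=2)]))
E
```

```text
(287.2, 243.4) 92 [ -87.2 -124.9]
(303.4, 241.9) 92 [ -52.3 -124.8]
(288, 270.5) 12 [ -90.1 -132.1]
(303.8, 270) 12 [ -54.8 -135. ]
hole -134 [ -71.5 -134. ] 63.94186047341471
hole -130 [ -71.3 -130. ] 59.581570505537535
[[297.35467997 252.61399318]]
side 263
-280 47 [[-84.9, 85.2], [-60.0, 98.7]]
-272 46 [[-81.8, 84.8], [-53.8, 99.4]]
-264 32 [[-78.0, 89.8], [-62.5, 94.3]]
-256 30 [[-77.6, 90.8], [-62.5, 95.0]]
-248 15 [[-77.6, 90.7], [-63.0, 95.8]]
-240 8 [[-74.3, 86.1], [-70.0, 89.4]]
-232 10 [[-74.7, 84.8], [-69.5, 89.3]]
-224 9 [[-75.1, 84.7], [-69.0, 91.3]]
top 0
```

View pics/s7c.png

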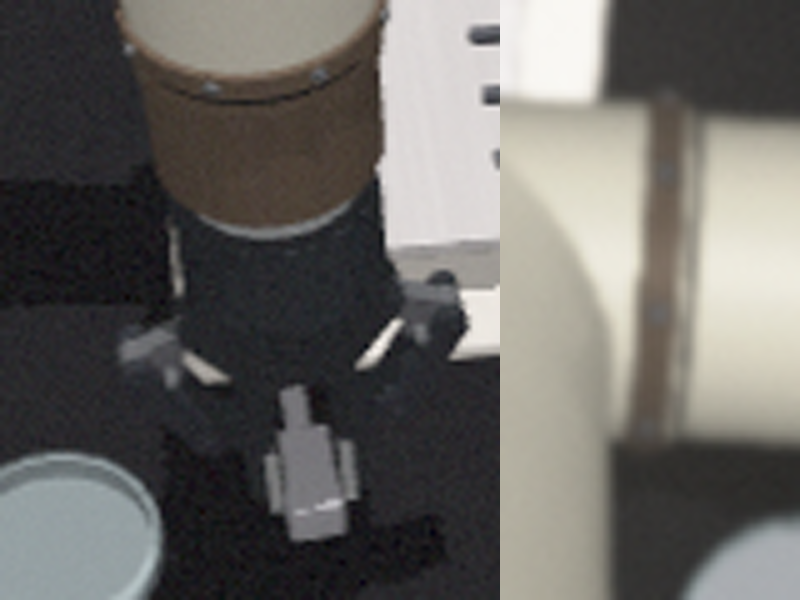

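```bash
python3 - <<'E'
from fit import *
g=cv2.cvtColor(cv2.imread("pics/s2.png"),cv2.COLOR_BGR2GRAY).astype(float)
def ray_y(px,yb):
    P=[np.r_[R.T@(onplane("side",[px],h)[0][:2]-[BX,BY]),h] for h in(0,120)];t=(yb-P[0][1])/(P[1][1]-P[0][1]);return P[0]+t*(P[1]-P[0])
for r in range(236,272,2):
    row=g[r,280:312];d=np.diff(row);l=d[:14].argmin();rr=16+d[16:].argmax()
    def sub(i): w=np.abs(d[i-1:i+2]);return 280.5+(w*np.arange(i-1,i+2)).sum()/w.sum()
    a,b=ray_y((sub(l),r),-134),ray_y((sub(rr),r),-134);print(r,"L %.1f R %.1f mid %.1f z %.1f"%(a[0],b[0],(a[0]+b[0])/2,a[2]),row[4:28:2].astype(int))
print(proj("side",[[*(R@np.array([-71,-134])+[BX,BY]),z] for z in(12,63.75,70,76.25,92)]))
print(g[248:264,290:302].astype(int))
E
```

```text
236 L -97.0 R -49.8 mid -73.4 z 125.0 [154 149 153 148 147 144 151 148 149 147 149 216]
238 L -95.3 R -50.4 mid -72.9 z 118.8 [155 156 141 150 147 203 215 180 143 147 160 216]
240 L -95.7 R -65.2 mid -80.4 z 112.8 [155 153 145 150 143 131 139 167 150 148 122 101]
242 L -89.5 R -54.3 mid -71.9 z 106.0 [154 162 120 109  97  96 100  97  97 116  98  59]
244 L -90.4 R -55.2 mid -72.8 z 100.0 [232 152  93  96  91  98  95  97  95 108 144 159]
246 L -90.1 R -54.9 mid -72.5 z 93.8 [232 172  94  95  89  81  80  73  58  59 143 145]
248 L -90.3 R -55.0 mid -72.7 z 87.6 [233 172  59  61  51  61  59  59  61  61 152 155]
250 L -90.3 R -54.9 mid -72.6 z 81.4 [233 182  60  61  60  58  58  60  58  61 150 157]
252 L -90.7 R -55.2 mid -72.9 z 75.1 [233 180  61  58  53  56  54  55  57  56 148 151]
254 L -90.4 R -55.3 mid -72.8 z 68.7 [232 193  60  59  74  63  57  68  60  61 149 155]
256 L -89.7 R -55.3 mid -72.5 z 62.2 [234 214  59  62  59  69  61  57  63  56 144 153]
258 L -90.0 R -54.9 mid -72.5 z 55.8 [233 213  64  56  61  65  60  61  62  58 145 156]
260 L -90.1 R -49.9 mid -70.0 z 49.3 [232 234  62  
[... 541 characters left out ...]
84 252.78371078]
 [295.3925865  250.81202738]
 [295.09488387 245.77123252]]
[[61 58 51 56 61 62 59 63 59 63 61 61]
 [60 58 61 58 59 58 57 56 59 62 62 61]
 [61 62 60 60 58 60 58 63 60 59 58 60]
 [59 60 54 56 57 56 58 54 58 60 58 61]
 [58 61 53 53 56 60 54 59 55 59 57 58]
 [59 59 51 54 55 55 55 65 63 62 60 61]
 [59 63 74 65 63 58 57 76 68 60 60 62]
 [61 65 74 85 95 96 90 76 66 60 63 61]
 [62 64 59 62 69 62 61 61 57 63 63 62]
 [64 57 62 62 60 59 57 62 59 63 57 62]
 [56 61 61 63 65 60 60 63 61 64 62 60]
 [59 61 60 61 59 61 59 61 60 64 61 64]
 [58 56 55 64 65 60 62 57 54 62 57 59]
 [57 53 60 63 55 56 62 57 56 63 65 58]
 [58 59 61 60 57 61 63 58 57 58 56 61]
 [60 60 61 62 60 64 65 58 60 61 59 63]]
```

Request:
{"fn": "play_rows", "kwargs": {
  "offset": [
    [0,0,-6],
    [0,0,-6],
    [0,0,0]
  ],
  "turn": [-0.07,0,0]
}}

```text
clock: 11.4
position: [442.8, -233.4, 27.5]
ee_rot: [0.998, -0.054, 0.02, 0.004]
contact_force: [-0.5, 0.1, -1.7]
gripper_width: 20.1
```

```bash
cat > pinfit.py <<'E'
from fit import *
from scipy.optimize import minimize
# fit the pin's pose (xb,yb of shoulder, z axis, yaw, pitch) to light silhouette in side image
def fitpin(x0,name=None):
    im,dp=eyes.get_image("side")
    s=[k for k in silhouettes("side","pin")]
    for k in s: print("sil",round(k["score"],2),np.round(k["bbox"]))
    v,u=np.nonzero(dp>0);W=world("side",np.c_[u,v],dp[v,u]);L=np.c_[(W[:,:2]-[BX,BY])@R,W[:,2]]
    return im,dp,L,np.c_[u,v]
E
python3 - <<'E'
from pinfit import *
im,dp,L,px=fitpin(0)
tips()
c=im[px[:,1],px[:,0]].min(1)
m=(c>100)&(abs(L[:,0]+72)<22)&(L[:,1]<-205)&(L[:,1]>-300)&(L[:,2]>52)&(L[:,2]<95)
for ya in range(-300,-200,6):
    k=m&(L[:,1]>=ya)&(L[:,1]<ya+6)
    if k.any(): print(ya,k.sum(),np.percentile(L[k],[3,50,97],axis=0)[:,[0,2]].round(1).tolist())
b=px[m];x0,y0=b.min(0)-3;x1,y1=b.max(0)+3;print(x0,y0,x1,y1)
cv2.imwrite("pics/s8.png",im[:,:,::-1]);print(cv2.cvtColor(im,cv2.COLOR_RGB2GRAY)[y0:y1,x0:x1])
E
```

```text
sil 0.74 [302. 302.  10.  32.]
pos [ 443.5 -233.4   28.2] yaw -6.1 tilt 0.04 -0.01 w 20.4 f [-0.7  0.1 -0.6]
52 9 [ 432. -254.   57.] [ 452. -250.   60.]
60 25 [ 426. -256.   60.] [ 450. -241.   68.]
68 76 [ 420. -257.   68.] [ 465. -190.   76.]
76 225 [ 419. -255.   76.] [ 465. -193.   84.]
84 41 [ 418. -247.   84.] [ 465. -221.   92.]
92 34 [ 418. -247.   92.] [ 465. -227.   99.]
100 42 [ 403. -248.  100.] [ 471. -223.  108.]
108 85 [ 398. -250.  108.] [ 482. -219.  116.]
116 174 [ 391. -251.  116.] [ 484. -216.  124.]
124 96 [ 390. -251.  124.] [ 489. -216.  132.]
132 115 [ 385. -253.  132.] [ 493. -217.  140.]
140 120 [ 379. -253.  140.] [ 497. -231.  148.]
148 159 [ 375. -253.  148.] [ 500. -214.  156.]
156 244 [ 375. -255.  156.] [ 504. -214.  164.]
164 218 [ 389. -256.  164.] [ 503. -221.  172.]
-294 67 [[-80.2, 59.9], [-70.1, 71.6], [-62.1, 79.5]]
-288 36 [[-86.4, 70.6], [-71.8, 78.2], [-57.1, 81.8]]
-282 56 [[-87.9, 69.3], [-70.8, 79.1], [-56.9, 92.3]]
-276 23 [[-79.8, 77.0], [-71.9, 79.1], [-64.0, 81.1]]
-270 25 [[-81.3, 77.1], [-73.5, 80.2], [-63.4, 82.1]]
-264 27 [[-80.8,
[... 2919 characters left out ...]
 89  32  29  18  22]
 [ 26  27  22  14  29  24  48 110 126 126 122 119 117 113 119 120 118 118
   77  19  30  22  26]
 [ 26  26  26  31  26  27  34 101 116 116 118 118 117 116 117 117 115 117
   78  22  28  27  26]
 [ 25  20  28  23  21  20  37 100 117 116 114 116 113 117 116 119 118 116
   77  28  20  31  11]
 [ 18  24  18  27  20  27  24  97 114 114 114 114 114 115 117 117 118 119
   81  27  31  31  28]
 [ 24  22  22  26  24  24  35  86 112 114 111 108 108 106 107 105 106 111
   74  28  20  14  24]
 [ 30  29  26  23  19  24  25  50 101  98  88  71  64  63  51  36  22  28
   28  27  28  22  23]
 [ 22  30  26  27  27  22  17  26  20  24  21  15  23  20  25  31  21  21
   25  27  20  26  31]]
```

Request:
{"fn": "play_rows", "kwargs": {
  "offset": [
    [0,0,-25],
    [0,0,-22],
    [0,0,-7],
    [0,0,0]
  ],
  "turn": [-0.01,0,0,0]
}}

```text
clock: 11.95
position: [445.9, -234.2, -24.9]
ee_rot: [0.998, -0.056, 0.023, 0.003]
contact_force: [-0.4, 0.2, -1.3]
gripper_width: 20.2
```

Request:
{"fn": "play_rows", "kwargs": {
  "offset": [
    [0,0,-4],
    [0,0,0]
  ],
  "turn": [0,0]
}}

```text
clock: 12.15
position: [447.4, -234.3, -27.6]
ee_rot: [0.998, -0.055, 0.025, 0.004]
contact_force: [0.2, -0.5, -1.7]
gripper_width: 20.8
```

Request:
{"fn": "play_rows", "kwargs": {
  "offset": [
    [0,0,0],
    [0,0,0],
    [0,0,0]
  ],
  "turn": [0,0,0],
  "grip": -0.1
}}

```text
clock: 12.45
position: [449.2, -234.6, -25.5]
ee_rot: [0.998, -0.055, 0.027, 0.004]
contact_force: [0.2, 0.8, -0.9]
gripper_width: 38.3
```

Request:
{"fn": "play_rows", "kwargs": {
  "offset": [
    [0,0,0],
    [0,0,0],
    [0,0,0],
    [0,0,0]
  ],
  "turn": [0,0,0,0],
  "grip": -1
}}

```text
clock: 12.85
position: [449.4, -234.7, -24.8]
ee_rot: [0.998, -0.055, 0.028, 0.004]
contact_force: [-0.2, 0.3, -0.6]
gripper_width: 19.8
```

Request:
{"fn": "play_rows", "kwargs": {
  "offset": [
    [0,0,25],
    [0,0,20],
    [0,0,9],
    [0,0,0]
  ],
  "turn": [0,0,0,0]
}}

```text
clock: 13.25
position: [447.5, -234.3, 28.9]
ee_rot: [0.998, -0.055, 0.025, 0.004]
contact_force: [-0.2, -0.3, -1.6]
gripper_width: 20.5
```

```bash
cat > pinfit.py <<'E'
from fit import *
from scipy.optimize import minimize
Z=11.
def outline(p):
    x,y,z,yaw,pit,roll=p
    cy,sy,cp,sp=np.cos(yaw),np.sin(yaw),np.cos(pit),np.sin(pit)
    d=np.array([-sy*cp,cy*cp,sp]);w=np.array([cy,sy,0]);n=np.cross(w,d);c,s=np.cos(roll),np.sin(roll);w,n=c*w+s*n,-s*w+c*n
    o=np.array([x,y,z]);H=[o+a*d+b*w*Z+e*n*Z for a in(-40,0) for b in(-1,1) for e in(-1,1)]
    S=[o+a*d+5*(np.cos(t)*w+np.sin(t)*n) for a in(0,SH) for t in np.linspace(0,6.28,16)]
    f=lambda L:proj("side",np.c_[np.array(L)[:,:2]@R.T+[BX,BY],np.array(L)[:,2]])
    return cv2.convexHull(f(H).astype(np.float32)),cv2.convexHull(f(S).astype(np.float32))
SH=22
def run(x0,win=((285,320),(275,330)),save=None):
    im,_=eyes.get_image("side")
    if save: cv2.imwrite(f"pics/{save}.png",im[:,:,::-1])
    g=cv2.cvtColor(im,cv2.COLOR_RGB2GRAY).astype(float)
    def cost(q):
        p=[q[0],q[1],q[2],q[3],q[4],q[5]];m=np.zeros(g.shape,np.uint8)
        for h in outline(p): cv2.fillConvexPoly(m,np.round(h*16).astype(np.int32),255,cv2.LINE_AA,4)
        b=np.clip((g-35)/82,0,1);hull=m/255.
        dm=cv2.dilate(m,np.ones((3,3)))>0
        return ((b-hull)**2)[dm].sum()+2*q[3]**2+3*q[4]**2+3*q[5]**2
    sc=np.array([3,4,3,.05,.05,.05]);best=None
    for k in range(4):
        x1=np.array(x0)+ (np.random.RandomState(k).randn(6)*sc if k else 0)
        r=minimize(cost,x1,method="Nelder-Mead",options=dict(initial_simplex=np.vstack([x1,x1+np.diag(sc)]),maxiter=600,xatol=.02,fatol=.005))
        if best is None or r.fun<best.fun: best=r
    print("pin xb,yb(shoulder),z,yaw,pitch,roll",best.x.round(3),"cost",round(best.fun,2));return best.x
E
python3 - <<'E'
from pinfit import *
s=arm.read_state();q=s["ee_rot"];print(s["position"].round(1),"yaw %.1f"%np.rad2deg(2*np.arctan2(q[1],q[0])),s["contact_force"].round(1))
p=s["position"];c=R.T@(p[:2]-[BX,BY]);print(c)
run([c[0],c[1]+22,70,0,0,0],save="s9")
E
```

```text
[ 447.5 -234.3   28.9] yaw -6.3 [-0.2 -0.3 -1.6]
[ -66.82137028 -270.74673615]
pin xb,yb(shoulder),z,yaw,pitch,roll [-6.58830e+01 -2.47534e+02  6.30690e+01  3.30000e-02 -6.10000e-02
 -6.80000e-02] cost 54.21
```

```bash
python3 - <<'E'
from pinfit import *
im=cv2.imread("pics/s9.png");o=cv2.resize(im[240:330,260:340],(720,810)[::1],interpolation=2)
o=cv2.resize(im[265:330,260:340],(728,592),interpolation=2)
for h in outline([-65.88,-247.5,63.07,.033,-.061,-.068]): cv2.polylines(o,[np.round((h.reshape(-1,2)-[260,265]+.5)*9.1).astype(np.int32)],True,(0,0,255),1)
for h in outline([-66.8,-248,70,0,0,0]): cv2.polylines(o,[np.round((h.reshape(-1,2)-[260,265]+.5)*9.1).astype(np.int32)],True,(0,255,0),1)
cv2.imwrite("pics/s9c.png",o)
E
```

```text
(no output)
```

View pics/s9c.png

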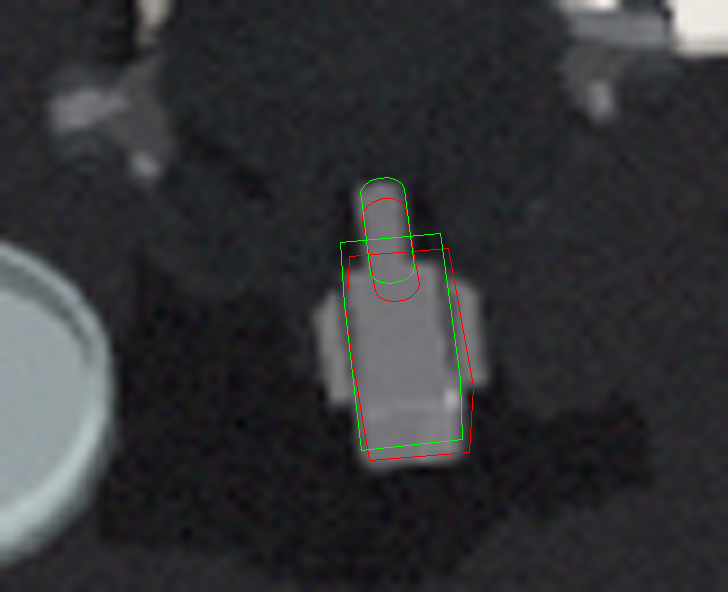

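```bash
cat > topface.py <<'E'
from pinfit import *
def topface(c0,c1,r0,r1,n=3):
    D=np.median([eyes.get_image("side")[1] for _ in range(n)],0)
    v,u=np.mgrid[r0:r1,c0:c1];v,u=v.ravel(),u.ravel();W=world("side",np.c_[u,v],D[v,u]);L=np.c_[(W[:,:2]-[BX,BY])@R,W[:,2]]
    ok=abs(L[:,2]-np.median(L[:,2]))<6;L=L[ok];yc=np.median(L[:,1])
    A=np.c_[np.ones(len(L)),L[:,0]-np.median(L[:,0]),L[:,1]-yc];f=np.linalg.lstsq(A,L[:,2],rcond=None)[0];print("top face z %.1f at yb %.1f, roll %.3f pitch %.3f n %d"%(f[0],yc,f[1],f[2],len(L)))
E
python3 - <<'E'
from topface import *
topface(301,308,297,308)
topface(301,304,286,293)
E
```

```text
top face z 74.6 at yb -271.8, roll 0.010 pitch 0.001 n 77
top face z 67.0 at yb -233.5, roll -0.544 pitch 0.010 n 18
```

```bash
python3 - <<'E'
from pinfit import *
f=lambda px,h:(R.T@(onplane("side",[px],h)[0][:2]-[BX,BY])).round(1)
print("shaft",f((301.75,288.7),63.6),"head",f((303.8,303.0),74.6),"head backtop",f((304.2,309.3),74.6),"front",f((302.9,294.0),74.6))
E
```

```text
shaft [ -66.8 -229.1] head [ -66.7 -274.2] head backtop [ -67.5 -289.6] front [ -66.3 -251.6]
```

Request:
{"fn": "play_rows", "kwargs": {
  "offset": [
    [0,20,2],
    [0,20,2],
    [0,20,2],
    [0,0,0]
  ],
  "turn": [0,0,0,0]
}}

```text
clock: 14.0
position: [443.1, -184.7, 31.2]
ee_rot: [0.999, -0.044, 0.024, -0.018]
contact_force: [-0.2, 0.3, -1.0]
gripper_width: 20.1
```

```bash
cat > see.py <<'E'
from topface import *
def see(n=2):
    """edges of the head in the side picture -> axis in base frame"""
    s=arm.read_state();q=s["ee_rot"];p=s["position"];print(p.round(1),"yaw %.2f"%np.rad2deg(2*np.arctan2(q[1],q[0])),"tilt",(2*(q[0]*q[2]+q[1]*q[3])).round(3),(2*(q[1]*q[2]-q[0]*q[3])).round(3),"f",s["contact_force"].round(1),"w",round(s["gripper_width"],1))
    b=R.T@(p[:2]-[BX,BY]);g=np.array([b[0],b[1]-1,p[2]+46])
    P=lambda b:proj("side",[[*(R@np.array(b[:2])+[BX,BY]),b[2]]])[0]
    im,_=eyes.get_image("side");gr=cv2.cvtColor(im,cv2.COLOR_RGB2GRAY).astype(float)
    c=P(g);print("pred head top centre px",c.round(1),b.round(1))
    c0,r0=int(c[0]),int(c[1]);topface(c0-2,c0+4,r0-4,r0+5,n)
    return im,gr,c0,r0
E
python3 - <<'E'
from see import *
im,gr,c,r=see()
print(plate())
print(gr[r-22:r+16,c-14:c+16].astype(int))
E
```

```text
[ 443.1 -184.7   31.2] yaw -5.05 tilt 0.05 0.034 f [-0.2  0.3 -1. ] w 20.1
pred head top centre px [296.2 282.7] [ -77.1 -222. ]
top face z 78.4 at yb -222.5, roll -0.043 pitch 0.033 n 54
plate slope -0.003 z0 50.2 n 1242
[[ 40  36  32 ... 218 233 166]
 [ 40  34  36 ... 234 177  65]
 [ 34  39  31 ... 215 136  36]
 ...
 [ 22  33  18 ...  27  18  23]
 [ 21  24  30 ...  15  27  22]
 [ 28  23  27 ...  28  28  22]]
```

Request:
{"fn": "play_rows", "kwargs": {
  "offset": [
    [0,-40,0],
    [0,0,0]
  ],
  "turn": [-0.02,0]
}}

```text
clock: 14.4
position: [444.2, -227.2, 31.2]
ee_rot: [0.998, -0.054, 0.025, -0.017]
contact_force: [0.7, 0.4, -1.7]
gripper_width: 20.2
```

Request:
{"fn": "play_rows", "kwargs": {
  "offset": [
    [1,5,0],
    [1,5,0],
    [1,5,0],
    [1,5,0],
    [1,5,0],
    [1,5,0]
  ],
  "turn": [0,0,0,0,0,0]
}}

```text
clock: 15.0
position: [449.5, -194.5, 30.7]
ee_rot: [0.998, -0.054, 0.024, -0.018]
contact_force: [-0.8, 0.2, -1.4]
gripper_width: 20.6
```

```bash
python3 - <<'E'
from see import *
np.set_printoptions(linewidth=200,threshold=5000)
im,gr,c,r=see()
print(c-12,r-20);print(gr[r-20:r+14,c-12:c+14].astype(int))
E
```

```text
[ 449.5 -194.5   30.7] yaw -6.17 tilt 0.05 0.033 f [-0.8  0.2 -1.4] w 20.6
pred head top centre px [300.3 285.9] [ -69.6 -230.9]
top face z 77.7 at yb -230.5, roll -0.043 pitch 0.024 n 52
288 265
[[ 31  33  38  36  28  31  32  33  28  38  37  39  35  38  38  37  39  33  41  37  33  36  34 138 219 233]
 [ 37  37  40  37  37  39  33  38  28  36  33  36  38  39  38  34  34  39  37  29  35  35 139 219 232 211]
 [ 39  39  35  34  39  35  35  40  40  35  32  31  29  35  39  31  32  37  29  29  37  36 177 226 232 189]
 [ 33  37  41  38  35  37  40  36  39  39  38  37  34  37  41  36  37  41  32  33  42  36 138 159 159 101]
 [ 37  33  37  31  33  34  38  34  36  35  38  41  34  36  38  38  37  39  26  36  41  40  33  35  36  34]
 [ 37  33  36  38  34  36  37  33  32  38  66  74  61  65  73  73  49  38  41  35  31  37  35  37  37  37]
 [ 32  41  39  34  40  34  65  82  92 108 118 115 131 160 168 135  73  33  38  39  32  42  35  40  34  37]
 [ 38  34  36  37  39  42 152 173 135 111 117 116 123 157 168 165 110  31  36  39  38  39  35  33  39  38]
 [ 34  38  33  36  34  38 146 163 129 114 117 11
[... 2034 characters left out ...]
 121 120 119 117 117 121 119  75  16  22  28  27  36  41]
 [ 25  21  23  17  22  99 115  87 104 120 118 120 124 122 120 123 121 128 127  76  20  27  23  13  37  37]
 [ 19  23  27  23  25  30  23  40 103 130 134 132 133 130 128 121 119 118 116  67  28  25  30  18  35  39]
 [ 23  28  25  23  24  25  21  40  94 114 117 116 119 117 116 117 121 116 112  73  31  19  26  23  24  33]
 [ 29  26  26  19  29  21  25  16  96 117 119 116 117 114 118 114 114 116 113  78  34  27  34  27  26  36]
 [ 26  25  22  30  26  25  27  26  92 115 114 117 117 113 115 115 116 116 113  74  31  26  29  14  29  36]
 [ 21  30  16  23  18  24  27  24  71 108 116 117 114 116 117 115 116 115 114  76  31  31  16  25  27  26]]
```

```bash
python3 - <<'E'
from pinfit import *
f=lambda px,h:(R.T@(onplane("side",[px],h)[0][:2]-[BX,BY])).round(1)
print("shaft",f((298.8,276.5),67.7),"head",f((300.1,284),77.7),f((300.7,289),77.6),"head back",f((301.5,293.5),77.2),"front",f((299.5,278.5),78.2))
E
```

```text
shaft [ -70.  -199.4] head [ -69.6 -227.9] [ -69.6 -240.8] head back [ -69.1 -252.1] front [ -69.5 -213.7]
```

Request:
{"fn": "play_rows", "kwargs": {
  "offset": [
    [0.2,5,0.5],
    [0.2,5,0.5],
    [0.2,5,0.5],
    [0.2,5,0.5],
    [0.2,5,0.5],
    [0.2,4,0.5]
  ],
  "turn": [-0.01,0,0,0,0,0]
}}

```text
clock: 15.75
position: [449.4, -173.4, 32.3]
ee_rot: [0.998, -0.053, 0.025, -0.03]
contact_force: [-0.7, -0.1, -0.8]
gripper_width: 20.3
```

```bash
python3 - <<'E'
from see import *
np.set_printoptions(linewidth=200,threshold=5000)
im,gr,c,r=see()
print(c-12,r-20);print(gr[r-20:r+12:2,c-12:c+12].astype(int))
E
```

```text
[ 449.4 -173.4   32.3] yaw -6.12 tilt 0.054 0.057 f [-0.7 -0.1 -0.8] w 20.3
pred head top centre px [298.  277.6] [ -72.3 -210.1]
top face z 79.5 at yb -210.9, roll 0.001 pitch 0.020 n 54
286 257
[[ 39  31  34  32  38  37  40  41  38  35  38  34  40  36  36  35  38  40  29  33  39  39  26  86]
 [ 37  35  39  38  35  37  36  36  33  35  37  43  36  40  37  44  32  36  32  30  33  62 140 156]
 [ 31  34  34  41  34  39  34  37  35  40  33  34  30  35  39  34  36  34  35  36  35  37 140 107]
 [ 41  36  39  35  37  37  37  34  63  77  89  95  77  55  48  37  37  39  35  33  34  31  38  37]
 [ 31  34  37  41  33  39  54  59 101 115 117 114 101  70  58  51  43  38  28  31  41  38  36  35]
 [ 32  37  36  38  37  36  53  58  88 111 117 116 109  77  55  51  41  37  37  35  30  36  30  38]
 [ 27  38  34  40  40  29  50  59  76 108 115 116 113  85  58  55  45  37  36  36  34  40  38  37]
 [ 42  37  39  41  40  38  48  79 103 113 114 121 120 122 120 116  81  44  32  38  38  40  37  87]
 [ 36  36  36  35  37  35  63 109 116 119 118 119 118 119 117 115  91  79  82  72  43  38  35  87]
 [ 67  37  32  34  70 112  80 101 119 118 118 117 118 119 120 121 103  68 107 120  85  45  37  34]
 [ 33  33  40  67 107 121  85 103 119 118 116 120 120 120 121 117 118  75 102 120  88  51  40  40]
 [ 27  35  33  37 103 118  95  77 108 120 119 120 119 120 119 118 118  92  88 116 105  68  38  36]
 [ 25  30  33  31  89 113 109  85 108 120 121 120 120 118 120 119 120  97  77 108 117  78  39  39]
 [ 23  31  34  39  65 105 118  85 105 121 121 119 120 118 121 117 118 118 102 113 122  88  48  42]
 [ 23  25  20  29  24 100 114  98 110 120 121 119 121 119 120 120 123 126 104  59  24  29  39  40]
 [ 27  28  16  23  24  27  19  52 103 116 119 116 119 117 116 114 114 116 101  53  21  25  30  27]]
```

```bash
python3 - <<'E'
from bench import arm
s=arm.read_state();print(s["joints"].round(3),s["joint_vel"].round(3))
E
```

```text
[-0.076  0.328 -0.534 -0.098 -0.662 -3.096] [-0.004  0.001  0.001  0.001  0.001  0.001]
```

Request:
{"fn": "play_rows", "kwargs": {
  "offset": [
    [-3,-20,0],
    [-3,-25,0],
    [0,0,-20],
    [0,0,-20],
    [0,0,-14]
  ],
  "turn": [0.03,0,0,0,0]
}}

```text
clock: 16.4
position: [446.4, -221.2, -20.5]
ee_rot: [0.998, -0.037, 0.029, -0.029]
contact_force: [0.6, -0.7, -1.5]
gripper_width: 19.8
```

Request:
{"fn": "play_rows", "kwargs": {
  "offset": [
    [0,0,-4],
    [0,0,0]
  ],
  "turn": [0,0]
}}

```text
clock: 16.6
position: [445.6, -220.9, -23.7]
ee_rot: [0.999, -0.036, 0.027, -0.029]
contact_force: [-1.2, -1.7, 1.8]
gripper_width: 20.4
```

Request:
{"fn": "play_rows", "kwargs": {
  "offset": [
    [0,0,0],
    [0,0,0],
    [0,0,0],
    [0,0,40],
    [0,0,20],
    [0,0,0]
  ],
  "turn": [0,0,0,0,0.1,0.15],
  "grip": 0.1
}}

```text
clock: 17.2
position: [446.0, -221.1, 38.4]
ee_rot: [0.995, 0.091, 0.023, -0.031]
contact_force: [0.6, -0.9, -0.2]
gripper_width: 47.2
```

Request:
{"fn": "play_rows", "kwargs": {
  "offset": [
    [0,0,0],
    [0,0,0],
    [0,0,0],
    [0,0,0],
    [0,0,0],
    [0,0,0],
    [0,0,0],
    [0,0,0],
    [0,0,0],
    [0,0,0],
    [0,0,0],
    [0,0,0]
  ],
  "turn": [0.15,0.15,0.15,0.15,0.15,0.15,0.15,0.15,0.15,0.15,0.15,0.15]
}}

```text
clock: 18.4
position: [448.2, -221.9, 40.8]
ee_rot: [0.547, 0.836, -0.007, -0.038]
contact_force: [-0.1, -0.4, -0.2]
gripper_width: 47.1
```

```bash
python3 - <<'E'
from see import *
s=arm.read_state();q=s["ee_rot"];print(s["position"].round(1),"yaw %.2f"%np.rad2deg(2*np.arctan2(q[1],q[0])),"tilt",(2*(q[0]*q[2]+q[1]*q[3])).round(3),(2*(q[1]*q[2]-q[0]*q[3])).round(3),s["joints"].round(2))
im,dp=save("side","s10")
for k in silhouettes("side","pin"): print(round(k["score"],2),np.round(k["bbox"]))
print(plate())
E
```

```text
[ 448.2 -221.9   40.8] yaw 113.63 tilt -0.071 0.029 [-0.15  0.39 -0.43 -0.02 -0.83 -0.99]
0.69 [304. 310.  17.  37.]
plate slope 10.373 z0 -185.3 n 104
```

Request:
{"fn": "play_rows", "kwargs": {
  "offset": [
    [0,0,0],
    [0,0,0],
    [0,0,0],
    [0,0,0],
    [0,0,0],
    [0,0,0],
    [0,0,0],
    [0,0,0]
  ],
  "turn": [0.15,0.15,0.15,0.15,0.15,0.15,0.14,0]
}}

```text
clock: 19.35
position: [448.3, -222.4, 41.1]
ee_rot: [0.062, 0.997, -0.025, -0.028]
contact_force: [0.2, -0.2, 0.0]
gripper_width: 46.8
```

```bash
cat >> see.py <<'E'
def st():
    s=arm.read_state();q=s["ee_rot"];p=s["position"];print(p.round(1),"yaw %.2f"%np.rad2deg(2*np.arctan2(q[1],q[0])),"tilt",(2*(q[0]*q[2]+q[1]*q[3])).round(3),(2*(q[1]*q[2]-q[0]*q[3])).round(3),"f",s["contact_force"].round(1),"w",round(s["gripper_width"],1),"base",(R.T@(p[:2]-[BX,BY])).round(1),"j",s["joints"].round(2))
E
python3 - <<'E'
from see import *
st();im,dp=save("side","s11")
g=im.min(2);k=silhouettes("side","pin")
W=[]
for s in k[:1]:
    v,u=np.nonzero(s["mask"]&(dp>0));P=world("side",np.c_[u,v],dp[v,u]);print(s["bbox"],cv2.minAreaRect(P[P[:,2]>14][:,:2].astype(np.float32)))
cv2.imwrite("pics/s11c.png",cv2.resize(im[240:340,240:370,::-1],(780,600),interpolation=2))
E
```

```text
[ 448.3 -222.4   41.1] yaw 172.84 tilt -0.059 -0.046 f [ 0.2 -0.2  0. ] w 46.8 base [ -67.5 -258.8] j [-0.1   0.37 -0.5   0.07 -0.76 -0.08]
[302.1, 311.1, 11.8, 39.5] ((445.62860107421875, -208.0985870361328), (73.85565948486328, 21.973190307617188), 86.20975494384766)
```

View pics/s11c.png

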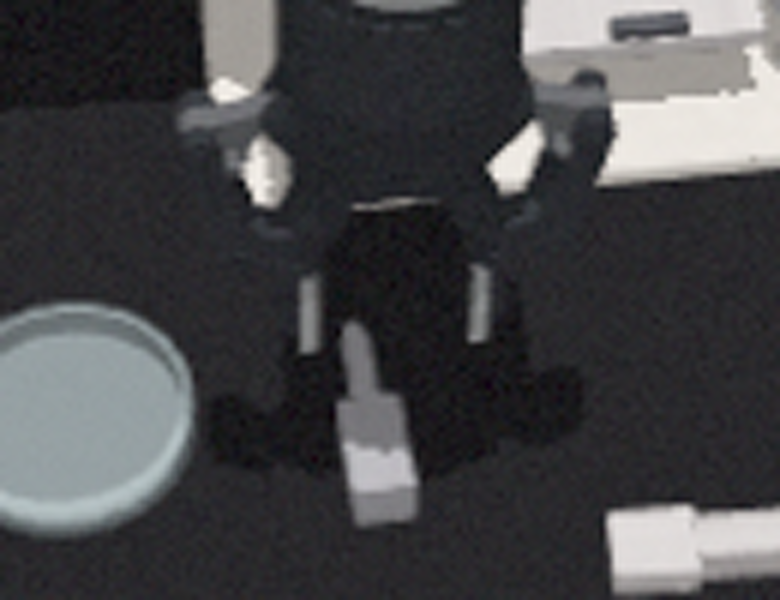

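Request:
{"fn": "play_rows", "kwargs": {
  "offset": [
    [-3,-4,-22],
    [-2,0,-22],
    [0,0,-16],
    [0,0,-6],
    [0,0,0]
  ],
  "turn": [0.03,0,0,0,0]
}}

```text
clock: 19.95
position: [446.0, -227.7, -25.5]
ee_rot: [0.057, 0.998, -0.025, -0.025]
contact_force: [-0.3, -0.9, 0.6]
gripper_width: 47.1
```

Request:
{"fn": "play_rows", "kwargs": {
  "offset": [
    [-1,0,-2],
    [0,0,0],
    [0,0,0],
    [0,0,0],
    [0,0,0]
  ],
  "turn": [0,0,0,0,0],
  "grip": -1
}}

```text
clock: 20.45
position: [446.7, -227.9, -25.3]
ee_rot: [0.058, 0.998, -0.025, -0.023]
contact_force: [0.6, -0.4, -0.6]
gripper_width: 20.5
```

Request:
{"fn": "play_rows", "kwargs": {
  "offset": [
    [0,0,20],
    [0,0,20],
    [0,0,15],
    [0,0,5],
    [0,0,0]
  ],
  "turn": [0,0,0,0,0]
}}

```text
clock: 20.95
position: [446.2, -227.6, 36.4]
ee_rot: [0.059, 0.998, -0.025, -0.023]
contact_force: [0.5, 0.1, -1.0]
gripper_width: 20.3
```

```bash
cat >> see.py <<'E'
def head():
    """axis position of the held pin from the side picture and depth"""
    st();im,dp=save("side","tmp");p=arm.read_state()["position"];b=R.T@(p[:2]-[BX,BY])
    D=np.median([dp]+[eyes.get_image("side")[1] for _ in range(2)],0)
    v,u=np.nonzero((D>0)&(im.min(2)>100));W=world("side",np.c_[u,v],D[v,u]);L=np.c_[(W[:,:2]-[BX,BY])@R,W[:,2]]
    z0=p[2]+46
    k=(abs(L[:,0]-b[0])<7.5)&(L[:,1]>b[1]-14)&(L[:,1]<b[1]+12)&(abs(L[:,2]-z0)<8)
    A=np.c_[np.ones(k.sum()),L[k,1]-b[1]];f=np.linalg.lstsq(A,L[k,2],rcond=None)[0];print("head top z %.1f pitch %.3f n %d -> axis %.1f"%(f[0],f[1],k.sum(),f[0]-11))
    g=cv2.cvtColor(im,cv2.COLOR_RGB2GRAY).astype(float);P=lambda q:proj("side",[[*(R@np.array(q[:2])+[BX,BY]),q[2]]])[0]
    B=lambda px,h:R.T@(onplane("side",[px],h)[0][:2]-[BX,BY])
    # shaft: middle of the light strip on each row
    c=P([b[0],b[1]+22,f[0]-6]);out=[]
    for r in range(int(c[1])-9,int(c[1])+6):
        x=np.arange(int(c[0])-7,int(c[0])+8);w=g[r,x];on=w>78
        if on.sum()>=3:
            i=np.nonzero(on)[0];l=x[i[0]]-(w[i[0]]-78)/max(w[i[0]]-w[i[0]-1],1) if i[0]>0 else np.nan;h=x[i[-1]]+(w[i[-1]]-78)/max(w[i[-1]]-w[i[-1]+1],1) if i[-1]<len(x)-1 else np.nan
            m=(l+h)/2;out.append((r,round(h-l,1),B((m,r),f[0]-11).round(1).tolist()))
    for o in out: print(o)
E
python3 - <<'E'
from see import *
head()
E
```

```text
[ 446.2 -227.6   36.4] yaw 173.26 tilt -0.048 -0.047 f [ 0.5  0.1 -1. ] w 20.3 base [ -68.9 -264.3] j [-0.11  0.37 -0.51  0.08 -0.73 -0.07]
head top z 84.7 pitch 0.007 n 74 -> axis 73.7
(280, np.float64(4.1), [-64.6, -214.6])
(281, np.float64(4.2), [-64.9, -217.2])
(282, np.float64(4.6), [-65.2, -219.8])
(283, np.float64(4.8), [-65.3, -222.5])
(284, np.float64(5.1), [-65.1, -225.1])
(285, np.float64(5.1), [-65.2, -227.7])
(286, np.float64(nan), [nan, nan])
(287, np.float64(nan), [nan, nan])
(288, np.float64(nan), [nan, nan])
(289, np.float64(nan), [nan, nan])
(290, np.float64(nan), [nan, nan])
(291, np.float64(nan), [nan, nan])
(292, np.float64(nan), [nan, nan])
(293, np.float64(nan), [nan, nan])
(294, np.float64(nan), [nan, nan])
```

Request:
{"fn": "play_rows", "kwargs": {
  "offset": [
    [-2,6,-1],
    [-2,6,-1],
    [-2,6,-1],
    [-1,6,-1],
    [0.7,6,0],
    [0.7,6,0],
    [0.7,6,0],
    [0.7,6,0],
    [0.7,3,0]
  ],
  "turn": [0,0,0,0,0,0,0,0,0]
}}

```text
clock: 22.0
position: [439.5, -171.5, 28.4]
ee_rot: [0.059, 0.998, -0.025, -0.027]
contact_force: [0.5, -0.5, -0.8]
gripper_width: 19.9
```

```bash
python3 - <<'E'
from see import *
head();print(plate())
E
```

```text
[ 439.5 -171.5   28.4] yaw 173.28 tilt -0.056 -0.046 f [ 0.5 -0.5 -0.8] w 19.9 base [ -82.3 -209.4] j [ 0.01  0.35 -0.57  0.07 -0.7  -0.18]
head top z 77.5 pitch 0.094 n 65 -> axis 66.5
(262, np.float64(4.7), [-77.9, -156.8])
(263, np.float64(4.8), [-77.9, -159.7])
(264, np.float64(5.3), [-77.9, -162.5])
(265, np.float64(5.2), [-78.1, -165.4])
(266, np.float64(5.0), [-78.1, -168.2])
(267, np.float64(5.1), [-78.1, -171.0])
(268, np.float64(5.3), [-78.1, -173.8])
(269, np.float64(nan), [nan, nan])
(270, np.float64(nan), [nan, nan])
(271, np.float64(nan), [nan, nan])
(272, np.float64(nan), [nan, nan])
(273, np.float64(nan), [nan, nan])
(274, np.float64(nan), [nan, nan])
(275, np.float64(nan), [nan, nan])
(276, np.float64(nan), [nan, nan])
plate slope 0.000 z0 50.2 n 886
```

Request:
{"fn": "play_rows", "kwargs": {
  "offset": [
    [3,0,2],
    [2.5,-0.5,1],
    [0,0,0]
  ],
  "turn": [0,0,0]
}}

```text
clock: 22.5
position: [445.4, -173.2, 31.7]
ee_rot: [0.059, 0.998, -0.025, -0.027]
contact_force: [-0.3, 0.2, -2.1]
gripper_width: 20.5
```

```bash
python3 - <<'E'
from see import *
head()
np.set_printoptions(linewidth=200,threshold=5000)
p=arm.read_state()["position"];b=R.T@(p[:2]-[BX,BY])
im,dp=eyes.get_image("side");P=proj("side",[[*(R@np.array([-72.6,b[1]])+[BX,BY]),79]])[0].astype(int)
D=np.median([eyes.get_image("side")[1] for _ in range(3)],0)
for r in range(P[1]-20,P[1]+10):
    u=np.arange(P[0]-1,P[0]+3);W=world("side",np.c_[u,0*u+r],D[r,u]);L=np.c_[(W[:,:2]-[BX,BY])@R,W[:,2]];print(r,np.median(L,0).round(1),im[r,u].min(1))
E
```

```text
[ 445.4 -173.2   31.7] yaw 173.20 tilt -0.056 -0.046 f [-0.3  0.2 -2.1] w 20.5 base [ -76.3 -210.3] j [ 0.    0.35 -0.56  0.07 -0.72 -0.18]
head top z 80.1 pitch 0.066 n 69 -> axis 69.1
(261, np.float64(4.5), [-71.6, -157.0])
(262, np.float64(4.6), [-71.8, -159.9])
(263, np.float64(4.9), [-71.7, -162.7])
(264, np.float64(5.2), [-72.1, -165.5])
(265, np.float64(5.1), [-72.1, -168.4])
(266, np.float64(5.0), [-71.9, -171.2])
(267, np.float64(5.2), [-71.9, -174.1])
(268, np.float64(nan), [nan, nan])
(269, np.float64(nan), [nan, nan])
(270, np.float64(nan), [nan, nan])
(271, np.float64(nan), [nan, nan])
(272, np.float64(nan), [nan, nan])
(273, np.float64(nan), [nan, nan])
(274, np.float64(nan), [nan, nan])
(275, np.float64(nan), [nan, nan])
257 [ -71.1 -213.4  143.3] [34 32 41 36]
258 [ -67.4 -135.4   54. ] [72 67 56 55]
259 [ -68.  -145.3   62.1] [111 107  76  58]
260 [ -68.2 -147.4   61.1] [116 109  78  54]
261 [ -68.3 -148.1   58.5] [113 107  80  60]
262 [ -68.5 -149.2   56.5] [114 114  84  61]
263 [ -68.7 -150.5   54.8] [115 110  90  65]
264 [ -69.  -153.3   54.8] [115 115  93  64]
26
[... 287 characters left out ...]
  79.6] [116 119 116 113]
272 [ -72.  -197.7   80.2] [119 117 114 116]
273 [ -72.3 -200.8   80.9] [117 116 114 114]
274 [ -72.5 -203.1   80.2] [115 118 115 117]
275 [ -72.8 -206.    80.6] [118 115 118 114]
276 [ -73.  -208.7   80.3] [118 119 119 116]
277 [ -73.3 -211.5   80.9] [119 117 120 118]
278 [ -73.5 -213.6   80.2] [120 118 119 120]
279 [ -73.7 -216.    80. ] [118 118 119 118]
280 [ -74.  -219.4   80.7] [119 119 120 118]
281 [ -74.2 -221.7   80.1] [122 125 120 119]
282 [ -74.4 -223.4   79.3] [173 188 157 133]
283 [ -74.6 -225.6   78.8] [146 138 132 125]
284 [ -74.7 -225.6   75.4] [127 128 128 127]
285 [ -74.8 -224.4   70.8] [127 130 128 129]
286 [ -74.9 -225.9   69.4] [123 126 125 123]
```

Request:
{"fn": "play_rows", "kwargs": {
  "offset": [
    [0.7,4,0.6],
    [0.7,4,0.4],
    [0.7,4,0.4],
    [0.7,4,0.4],
    [0.7,4,0.3]
  ],
  "turn": [0,0,0,0,0]
}}

```text
clock: 23.35
position: [448.0, -151.5, 33.6]
ee_rot: [0.059, 0.998, -0.025, -0.028]
contact_force: [-1.2, -0.3, -1.7]
gripper_width: 20.2
```

```bash
cat >> see.py <<'E'
def prof():
    st();p=arm.read_state()["position"];b=R.T@(p[:2]-[BX,BY]);im,_=eyes.get_image("side")
    P=proj("side",[[*(R@np.array([b[0]+4,b[1]+4])+[BX,BY]),p[2]+48.5]])[0]
    g=cv2.cvtColor(im,cv2.COLOR_RGB2GRAY).astype(float);D=np.median([eyes.get_image("side")[1] for _ in range(3)],0);H=[]
    for r in range(int(P[1])-9,int(P[1])+9):
        u=np.arange(int(P[0])-2,int(P[0])+3);W=world("side",np.c_[u,0*u+r],D[r,u]);L=np.c_[(W[:,:2]-[BX,BY])@R,W[:,2]];H.append(np.r_[np.median(L,0),np.median(g[r,u])])
    H=np.array(H);z=np.median(H[5:14,2]);k=abs(H[:,2]-z)<2;f=np.polyfit(H[k,1],H[k,2],1)
    print("axis z %.1f pitch %.3f head y %.1f..%.1f"%(z-11,f[0],H[k,1].min(),H[k,1].max()))
    c=proj("side",[[*(R@np.array([b[0]+4,H[k,1].max()+9])+[BX,BY]),z-6]])[0]
    for r in range(int(c[1])-4,int(c[1])+3):
        x=np.arange(int(c[0])-7,int(c[0])+8);w=g[r,x];i=np.nonzero(w>78)[0]
        if len(i)<3 or i[0]==0 or i[-1]==14: continue
        l=x[i[0]]-(w[i[0]]-78)/(w[i[0]]-w[i[0]-1]);h=x[i[-1]]+(w[i[-1]]-78)/(w[i[-1]]-w[i[-1]+1])
        print(r,round(h-l,1),(R.T@(onplane("side",[((l+h)/2,r)],z-11)[0][:2]-[BX,BY])).round(1))
E
python3 -c "
from see import *
prof()"
```

```text
[ 448.  -151.5   33.6] yaw 173.19 tilt -0.058 -0.046 f [-1.2 -0.3 -1.7] w 20.2 base [ -76.3 -188.4] j [ 0.05  0.35 -0.56  0.07 -0.73 -0.22]
axis z 71.4 pitch -0.026 head y -201.7..-166.2
254 4.9 [ -71.7 -138.8]
255 5.2 [ -72.1 -141.7]
256 5.3 [ -72.  -144.6]
257 4.9 [ -71.9 -147.6]
258 5.1 [ -71.8 -150.5]
259 5.3 [ -71.7 -153.4]
260 8.7 [ -69.8 -156.5]
```

Request:
{"fn": "play_rows", "kwargs": {
  "offset": [
    [0.2,4,0],
    [0.5,4,0],
    [0.6,4,0.2]
  ],
  "turn": [0,0,0]
}}

```text
clock: 23.85
position: [449.1, -139.5, 33.7]
ee_rot: [0.06, 0.998, -0.025, -0.028]
contact_force: [-0.8, -1.2, -1.5]
gripper_width: 20.5
```

Request:
{"fn": "play_rows", "kwargs": {
  "offset": [
    [0.7,4,0.2],
    [0.7,4,0.2]
  ],
  "turn": [0,0]
}}

```text
clock: 24.05
position: [449.8, -130.9, 33.8]
ee_rot: [0.06, 0.997, -0.025, -0.028]
contact_force: [-0.6, -1.2, -3.0]
gripper_width: 20.3
```

```bash
python3 -c "
from see import *
prof();print(plate())"
```

```text
[ 449.8 -130.9   33.8] yaw 173.12 tilt -0.06 -0.046 f [-0.6 -1.2 -3. ] w 20.3 base [ -76.9 -167.8] j [ 0.1   0.34 -0.57  0.06 -0.73 -0.26]
axis z 71.6 pitch -0.010 head y -181.9..-145.5
251 3.8 [ -71.9 -130.1]
252 7.1 [ -70.2 -133.3]
253 9.0 [ -70.6 -136.2]
plate slope 0.032 z0 49.6 n 792
```

Request:
{"fn": "play_rows", "kwargs": {
  "offset": [
    [0.4,4,-0.5],
    [0.5,4,0],
    [0.6,4,0]
  ],
  "turn": [0,0,0]
}}

```text
clock: 24.6
position: [451.1, -122.8, 33.8]
ee_rot: [0.059, 0.997, -0.028, -0.029]
contact_force: [3.8, -42.1, -10.5]
gripper_width: 20.5
```

```bash
python3 -c "
from see import *
prof();print(plate())"
```

```text
[ 451.1 -122.8   33.8] yaw 173.21 tilt -0.062 -0.053 f [  3.8 -42.1 -10.5] w 20.5 base [ -76.7 -159.7] j [ 0.12  0.34 -0.57  0.07 -0.73 -0.29]
axis z 71.5 pitch -0.003 head y -174.6..-135.1
250 8.3 [ -69.8 -127.3]
plate slope 0.020 z0 49.7 n 808
```

Request:
{"fn": "play_rows", "kwargs": {
  "offset": [
    [0,0,0],
    [0,0,0],
    [0,0,0],
    [0,0,0]
  ],
  "turn": [0,0,0,0],
  "grip": 0.2
}}

```text
clock: 25.25
position: [452.8, -124.0, 34.7]
ee_rot: [0.061, 0.997, -0.028, -0.027]
contact_force: [-0.1, 0.9, 0.4]
gripper_width: 51.4
```

Request:
{"fn": "play_rows", "kwargs": {
  "offset": [
    [0,0,20],
    [0,0,40],
    [0,0,45],
    [0,-45,0],
    [0,-48,0],
    [4,-48,0],
    [8,-45,0],
    [8,-20,0]
  ],
  "turn": [0,0,0,-0.15,-0.15,-0.15,-0.15,-0.15]
}}

```text
clock: 26.05
position: [476.7, -330.2, 148.3]
ee_rot: [0.422, 0.906, -0.015, -0.03]
contact_force: [-0.2, 0.3, -0.5]
gripper_width: 51.6
```

```bash
python3 - <<'E'
from see import *
st();print(plate())
im,dp=save("side","s12");imt,dt=save("top","t12")
for n,i,d in(("side",im,dp),("top",imt,dt)):
    for k in silhouettes(n,"pin")[:2]:
        v,u=np.nonzero(k["mask"]&(d>0));P=world(n,np.c_[u,v],d[v,u]);L=np.c_[(P[:,:2]-[BX,BY])@R,P[:,2]];print(n,"pin",round(k["score"],2),np.round(k["bbox"]),np.percentile(L,[3,50,97],axis=0).round(1).tolist())
    for k in silhouettes(n,"coupon0"):
        v,u=np.nonzero(k["mask"]&(d>0));
        if len(u)<20: continue
        P=world(n,np.c_[u,v],d[v,u]);c=i[v,u].mean(0)
        if c[1]>1.5*c[0]: continue
        r=cv2.minAreaRect(P[P[:,2]>9][:,:2].astype(np.float32));print(n,"coupon",round(k["score"],2),np.round(r[0],1),np.round(r[1]),round(r[2],1))
cv2.imwrite("pics/s12c.png",cv2.resize(im[150:400,200:460,::-1],(624,600),interpolation=2))
E
```

```text
[ 476.7 -330.2  148.3] yaw 130.01 tilt -0.068 -0.002 f [-0.2  0.3 -0.5] w 51.6 base [ -26.4 -362.5] j [-0.31  0.38 -0.14  0.03 -1.12 -0.57]
plate slope -0.016 z0 50.1 n 363
side pin 0.56 [296. 262.   9.  25.] [[-84.0, -178.4, 56.1], [-73.9, -164.5, 75.8], [-63.1, -135.6, 80.2]]
side coupon 0.97 [ 531.9 -365.5] [ 28. 109.] 79.5
side coupon 0.75 [559.7 246.4] [66. 30.] 5.5
side coupon 0.71 [ 567.9 -287.9] [ 28. 110.] 79.8
side coupon 0.53 [391.6 300.5] [ 31. 110.] 88.2
top pin 0.63 [452. 228.  14.  21.] [[-29.2, -390.1, 1.4], [18.5, -381.3, 14.1], [42.0, -322.9, 314.3]]
top coupon 0.69 [387.8 302.8] [ 27. 109.] 87.0
top coupon 0.67 [580.5 245.9] [ 27. 111.] 88.6
top coupon 0.63 [ 524.1 -287.1] [ 7. 26.] 76.3
top coupon 0.36 [548.9  24.9] [233. 190.] 82.2
```

View pics/s12c.png

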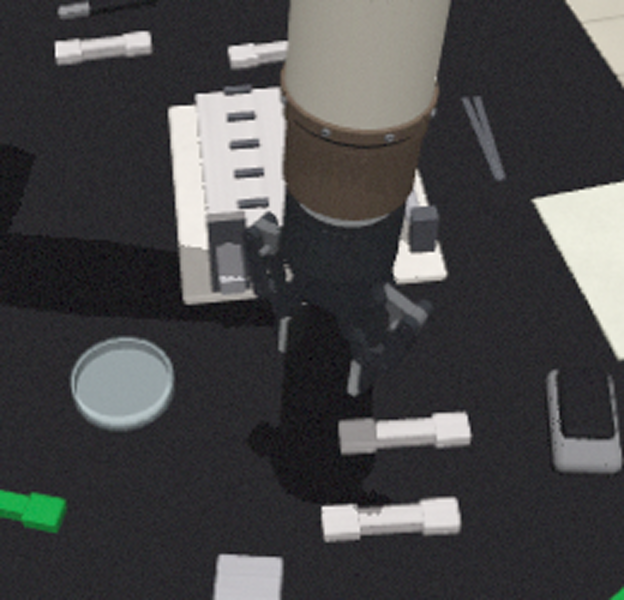

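Request:
{"fn": "play_rows", "kwargs": {
  "offset": [
    [15,8,-10],
    [15,8,-10],
    [15,8,-10],
    [15,8,-10],
    [15,8,-10],
    [12,6,-10],
    [0,0,0]
  ],
  "turn": [-0.14,-0.14,-0.14,-0.14,-0.14,-0.14,0],
  "grip": 0.1
}}

```text
clock: 27.1
position: [566.4, -269.3, 90.0]
ee_rot: [0.757, 0.653, -0.001, -0.033]
contact_force: [-0.9, -0.6, -0.5]
gripper_width: 47.0
```

```bash
cat >> see.py <<'E'
def target(xy,ang,pts=True):
    """offset from TCP to coupon, allowing for tilt (true tips 37 mm short of TCP)"""
    st();s=arm.read_state();q=s["ee_rot"];p=s["position"]
    t=np.array([2*(q[0]*q[2]+q[1]*q[3]),2*(q[1]*q[2]-q[0]*q[3])]);tip=p[:2]-37*t
    yaw=np.rad2deg(2*np.arctan2(q[1],q[0]));print("tip",tip.round(1),"go",(np.array(xy)-tip).round(1),"turn %.3f"%np.deg2rad((ang+90-yaw+90)%180-90))
def coupons(cam="side"):
    im,d=eyes.get_image(cam)
    for k in silhouettes(cam,"coupon0"):
        v,u=np.nonzero(k["mask"]&(d>0))
        if len(u)<20: continue
        P=world(cam,np.c_[u,v],d[v,u]);c=im[v,u].mean(0)
        if c[1]>1.5*c[0]: continue
        z=np.percentile(P[:,2],90);T=P[abs(P[:,2]-z)<4]
        r=cv2.minAreaRect(T[:,:2].astype(np.float32));a=r[2] if r[1][0]>r[1][1] else r[2]-90
        print(cam,"coupon %.2f"%k["score"],np.round(r[0],1),np.round(r[1]),"ang %.1f"%a,"ztop %.1f"%z,"base",(R.T@(np.array(r[0])-[BX,BY])).round(1))
E
python3 -c "
from see import *
target((566,-285.5),-9.8);coupons()"
```

```text
[ 566.4 -269.3   90. ] yaw 81.57 tilt -0.045 0.048 f [-0.9 -0.6 -0.5] w 47.0 base [  55.4 -291.3] j [-0.21  0.51 -0.06 -0.04 -1.06 -1.49]
tip [ 568.1 -271.1] go [ -2.1 -14.4] turn -0.024
side coupon 0.93 [ 531.3 -365.2] [ 27. 108.] ang -9.9 ztop 15.6 base [  32.  -390.7]
side coupon 0.82 [391.1 299.1] [ 30. 108.] ang -1.3 ztop 16.3 base [-186.7  252.1]
side coupon 0.82 [ 568.3 -288. ] [ 27. 110.] ang -9.0 ztop 16.2 base [  59.5 -309.6]
side coupon 0.74 [581.5 243.4] [ 29. 106.] ang -2.3 ztop 16.3 base [  9.  219.6]
side coupon 0.60 [547.2  24.6] [223. 179.] ang 82.8 ztop 54.2 base [ 1.1 -1.7]
```

Request:
{"fn": "play_rows", "kwargs": {
  "offset": [
    [-1,-10,-20],
    [0,-6,-30],
    [0,0,-35],
    [0,0,-25],
    [0,0,-6],
    [0,0,0]
  ],
  "turn": [-0.02,0,0,0,0,0]
}}

```text
clock: 27.8
position: [565.7, -288.3, -18.6]
ee_rot: [0.757, 0.653, 0.002, -0.026]
contact_force: [0.6, -0.3, 0.6]
gripper_width: 47.1
```

```bash
python3 -c "
from see import *
target((567,-286.5),-9.5)"
```

```text
[ 565.7 -288.3  -18.6] yaw 81.56 tilt -0.031 0.042 f [ 0.6 -0.3  0.6] w 47.1 base [  56.9 -310.2] j [-0.24  0.63 -0.14 -0.05 -0.83 -1.45]
tip [ 566.8 -289.8] go [0.2 3.3] turn -0.018
```

Request:
{"fn": "play_rows", "kwargs": {
  "offset": [
    [0,2,-6],
    [0,0,-5],
    [0,0,0]
  ],
  "turn": [-0.02,0,0]
}}

```text
clock: 28.1
position: [568.0, -287.0, -25.9]
ee_rot: [0.763, 0.646, 0.004, -0.023]
contact_force: [-1.8, 0.3, -0.1]
gripper_width: 46.8
```

Request:
{"fn": "play_rows", "kwargs": {
  "offset": [
    [0,0,0],
    [0,0,0],
    [0,0,0],
    [0,0,0],
    [0,0,0]
  ],
  "turn": [0,0,0,0,0],
  "grip": -1
}}

```text
clock: 28.6
position: [569.2, -287.2, -24.0]
ee_rot: [0.763, 0.646, 0.005, -0.022]
contact_force: [0.4, -0.2, 0.3]
gripper_width: 12.6
```

Request:
{"fn": "play_rows", "kwargs": {
  "offset": [
    [0,0,20],
    [0,0,45],
    [0,0,50],
    [0,0,40],
    [0,0,0]
  ],
  "turn": [0,0,0,0,0]
}}

```text
clock: 29.1
position: [565.4, -286.3, 132.8]
ee_rot: [0.763, 0.646, 0.002, -0.025]
contact_force: [0.5, 0.6, -1.0]
gripper_width: 12.6
```

```bash
python3 - <<'E'
from see import *
st();coupons()
im,d=save("side","s13");p=arm.read_state()["position"];c=proj("side",[p+[0,0,40]])[0].astype(int);cv2.imwrite("pics/s13c.png",cv2.resize(im[c[1]-60:c[1]+60,c[0]-80:c[0]+80,::-1],(800,600),interpolation=2))
E
```

```text
[ 565.4 -286.3  132.8] yaw 80.46 tilt -0.029 0.041 f [ 0.5  0.6 -1. ] w 12.6 base [  56.5 -308.3] j [-0.23  0.47 -0.   -0.04 -1.13 -1.49]
side coupon 0.89 [ 564.1 -288.5] [ 27. 110.] ang -9.7 ztop 172.5 base [  55.4 -310.7]
side coupon 0.64 [582.3 241.9] [ 29. 108.] ang -1.9 ztop 16.4 base [  9.9 218.2]
side coupon 0.59 [391.3 298. ] [ 29. 110.] ang -2.2 ztop 16.3 base [-186.3  251. ]
```

View pics/s13c.png

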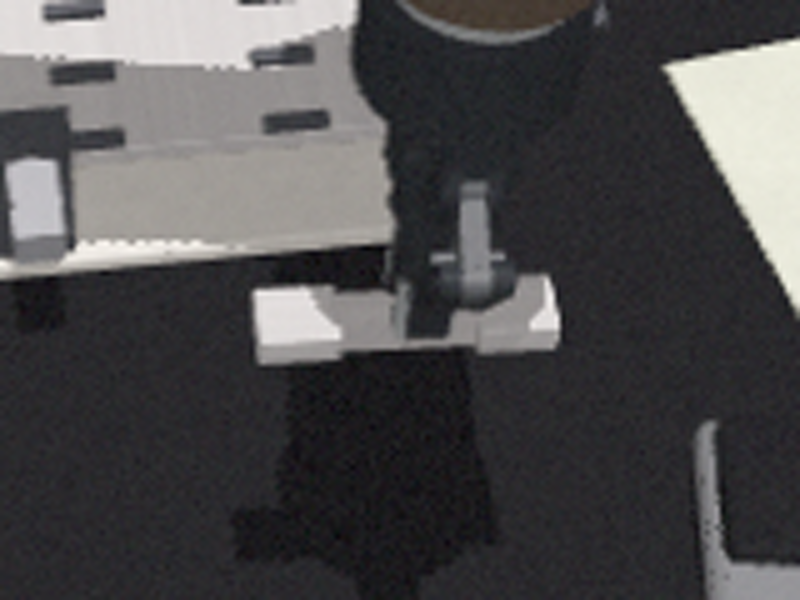

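Request:
{"fn": "play_rows", "kwargs": {
  "offset": [
    [-4,35,0],
    [-4,35,0],
    [-4,35,0],
    [-5,35,0],
    [-5,35,0],
    [-4,30,0],
    [-2,20,0],
    [0,0,0]
  ],
  "turn": [0.03,0.02,0,0,0,0,0,0]
}}

```text
clock: 30.05
position: [518.9, -51.7, 105.6]
ee_rot: [0.748, 0.662, -0.014, -0.045]
contact_force: [-0.6, 0.3, -1.2]
gripper_width: 12.3
```

```bash
cat >> see.py <<'E'
def held():
    st();im,d=eyes.get_image("side");p=arm.read_state()["position"]
    v,u=np.nonzero((d>0)&(im.min(2)>85));W=world("side",np.c_[u,v],d[v,u])
    k=(abs(W[:,2]-(p[2]+38))<9)&(np.hypot(W[:,0]-p[0],W[:,1]-p[1])<75);T=W[k]
    if k.sum()<20: print("none",k.sum());return
    z=np.percentile(T[:,2],85);T=T[abs(T[:,2]-z)<4];r=cv2.minAreaRect(T[:,:2].astype(np.float32));a=r[2] if r[1][0]>r[1][1] else r[2]-90
    print("held",np.round(r[0],1),np.round(r[1]),"ang %.1f top %.1f"%(a,z),"base",(R.T@(np.array(r[0])-[BX,BY])).round(1))
E
python3 -c "
from see import *
held();coupons()"
```

```text
[518.9 -51.7 105.6] yaw 82.96 tilt -0.08 0.048 f [-0.6  0.3 -1.2] w 12.3 base [-17.8 -80.9] j [ 0.17  0.34 -0.28 -0.07 -1.02 -1.82]
held [518.  -52.8] [ 31. 107.] ang -6.6 top 146.7 base [-18.6 -82.2]
side coupon 0.91 [518.  -55.8] [ 27. 107.] ang -9.1 ztop 146.2 base [-18.3 -85.1]
side coupon 0.84 [ 531.8 -364.3] [ 27. 109.] ang -9.8 ztop 15.4 base [  32.4 -389.8]
side coupon 0.64 [548.3 245.5] [42. 30.] ang 6.1 ztop 16.2 base [-24.3 217.7]
```

Request:
{"fn": "play_rows", "kwargs": {
  "offset": [
    [9,-1,0],
    [9,-1,-15],
    [0,0,-20],
    [0,0,-20],
    [0,0,0]
  ],
  "turn": [0,0,0,0,0]
}}

```text
clock: 30.7
position: [542.2, -61.6, 48.8]
ee_rot: [0.752, 0.658, -0.013, -0.043]
contact_force: [-0.7, -0.5, -1.8]
gripper_width: 12.5
```

```bash
python3 -c "
from see import *
held();coupons()"
```

```text
[542.2 -61.6  48.8] yaw 82.39 tilt -0.076 0.047 f [-0.7 -0.5 -1.8] w 12.5 base [  6.5 -88. ] j [ 0.15  0.44 -0.28 -0.07 -0.91 -1.8 ]
held [533.3 -62.7] [125.  43.] ang 2.7 top 90.0 base [ -2.2 -90.1]
side coupon 0.74 [542.2 -64.4] [ 30. 107.] ang -8.1 ztop 91.1 base [  6.8 -90.7]
side coupon 0.66 [ 531.7 -364.4] [ 28. 109.] ang -8.7 ztop 15.7 base [  32.3 -389.8]
side coupon 0.63 [391.2 299. ] [ 26. 108.] ang -4.5 ztop 16.4 base [-186.6  252. ]
side coupon 0.58 [561.5 241.6] [30. 67.] ang -6.2 ztop 16.2 base [-10.7 215.4]
side coupon 0.27 [407.8 380.5] [119.  21.] ang 1.1 ztop 12.7 base [-179.9  334.8]
```

Request:
{"fn": "play_rows", "kwargs": {
  "offset": [
    [-4,5,0],
    [-1,1,-7],
    [0,0,-5]
  ],
  "turn": [0.015,0,0]
}}

```text
clock: 31.15
position: [541.8, -54.8, 43.0]
ee_rot: [0.746, 0.665, -0.008, -0.038]
contact_force: [-0.8, -1.1, -0.8]
gripper_width: 12.7
```

```bash
python3 -c "
from see import *
held();coupons()"
```

```text
[541.8 -54.8  43. ] yaw 83.43 tilt -0.063 0.046 f [-0.8 -1.1 -0.8] w 12.7 base [  5.3 -81.3] j [ 0.16  0.44 -0.3  -0.07 -0.88 -1.8 ]
held [541.  -58.1] [ 29. 109.] ang -8.7 top 83.2 base [  4.9 -84.6]
side coupon 0.97 [ 531.9 -364.2] [ 28. 109.] ang -9.4 ztop 15.6 base [  32.5 -389.6]
side coupon 0.87 [391.4 299.1] [ 30. 108.] ang -3.4 ztop 16.6 base [-186.4  252.1]
side coupon 0.74 [540.5 -57.7] [ 29. 109.] ang -8.2 ztop 82.8 base [  4.3 -84.3]
side coupon 0.73 [558. 245.] [62. 29.] ang 9.0 ztop 16.1 base [-14.6 218.3]
side coupon 0.37 [734.2 274. ] [14.  4.] ang 54.0 ztop 58.8 base [156.9 268.2]
```

Request:
{"fn": "play_rows", "kwargs": {
  "offset": [
    [-1,0,-8],
    [-1,0,-6],
    [0,0,0]
  ],
  "turn": [0,0,0]
}}

```text
clock: 31.6
position: [539.8, -55.0, 27.7]
ee_rot: [0.746, 0.665, -0.008, -0.038]
contact_force: [0.6, -0.2, 0.0]
gripper_width: 12.5
```

```bash
python3 -c "
from see import *
held();coupons();print(plate())"
```

```text
[539.8 -55.   27.7] yaw 83.43 tilt -0.063 0.046 f [ 0.6 -0.2  0. ] w 12.5 base [  3.3 -81.7] j [ 0.16  0.46 -0.32 -0.07 -0.84 -1.8 ]
held [539.1 -57.1] [ 29. 109.] ang -7.4 top 67.7 base [  2.9 -83.8]
side coupon 0.93 [539.3 -57.4] [ 28. 109.] ang -7.8 ztop 68.7 base [  3.1 -84.2]
side coupon 0.75 [ 531.7 -364. ] [ 28. 109.] ang -9.1 ztop 15.6 base [  32.3 -389.5]
side coupon 0.65 [555.3 240.8] [26. 56.] ang -7.3 ztop 16.8 base [-16.7 213.8]
side coupon 0.59 [392.6 299.1] [ 29. 105.] ang -6.0 ztop 16.6 base [-185.2  252.2]
plate slope 0.004 z0 50.5 n 896
```

Request:
{"fn": "play_rows", "kwargs": {
  "offset": [
    [0,0,-2],
    [0,0,0]
  ],
  "turn": [0,0]
}}

```text
clock: 32.0
position: [541.1, -54.9, 27.2]
ee_rot: [0.746, 0.665, -0.007, -0.037]
contact_force: [0.4, -0.0, -1.3]
gripper_width: 12.5
```

Request:
{"fn": "play_rows", "kwargs": {
  "offset": [
    [0,0,0],
    [0,0,0],
    [0,0,0],
    [0,0,15],
    [0,0,40],
    [0,0,50],
    [0,0,30]
  ],
  "turn": [0,0,0,0,0,0,0],
  "grip": -0.3
}}

```text
clock: 32.7
position: [537.2, -55.6, 162.2]
ee_rot: [0.746, 0.665, -0.012, -0.041]
contact_force: [1.7, -0.7, -0.9]
gripper_width: 29.6
```

```bash
python3 -c "
from see import *
st();coupons();coupons('top');print(plate())"
```

```text
[537.2 -55.6 162.2] yaw 83.41 tilt -0.072 0.044 f [ 1.7 -0.7 -0.9] w 29.6 base [  0.8 -82.6] j [ 0.16  0.31 -0.17 -0.06 -1.15 -1.82]
side coupon 0.91 [540.2 -57.6] [ 30. 109.] ang -8.3 ztop 65.9 base [  4.  -84.2]
side coupon 0.89 [ 530.9 -365. ] [ 27. 107.] ang -9.7 ztop 15.9 base [  31.6 -390.5]
side coupon 0.79 [565.4 245. ] [76. 29.] ang 2.8 ztop 16.3 base [ -7.2 219.2]
side coupon 0.75 [391.5 299.4] [ 28. 109.] ang -2.0 ztop 16.5 base [-186.4  252.4]
top coupon 0.83 [387.6 301.7] [ 26. 110.] ang -3.9 ztop 17.9 base [-190.5  254.3]
top coupon 0.82 [517.4 -53.2] [25. 69.] ang -8.6 ztop 67.2 base [-19.1 -82.6]
top coupon 0.77 [545.9 246.1] [26. 41.] ang -4.4 ztop 18.2 base [-26.7 217.9]
top coupon 0.63 [ 529.6 -361.8] [ 25. 107.] ang -10.3 ztop 17.3 base [  29.9 -387.5]
plate slope 0.001 z0 50.6 n 1329
```

Request:
{"fn": "play_rows", "kwargs": {
  "offset": [
    [-1,-38,-5],
    [-1,-38,-5],
    [-1,-38,-5],
    [-1,-38,-5],
    [-1,-38,-5],
    [-1,-38,-5],
    [-1,-38,-5],
    [-1,-30,-5],
    [0,0,0]
  ],
  "turn": [-0.02,-0.02,-0.015,0,0,0,0,0,0],
  "grip": 0.1
}}

```text
clock: 33.85
position: [516.7, -358.5, 98.2]
ee_rot: [0.763, 0.643, -0.021, -0.057]
contact_force: [-0.5, 0.3, -0.5]
gripper_width: 46.9
```

```bash
python3 -c "
from see import *
target((531,-363.5),-9.7)"
```

```text
[ 516.7 -358.5   98.2] yaw 80.28 tilt -0.106 0.059 f [-0.5  0.3 -0.5] w 46.9 base [  16.7 -385.7] j [-0.36  0.53  0.   -0.02 -1.16 -1.37]
tip [ 520.6 -360.6] go [10.4 -2.9] turn 0.000
```

Request:
{"fn": "play_rows", "kwargs": {
  "offset": [
    [10,-3,-15],
    [0,0,-15],
    [0,0,-20],
    [0,0,-20],
    [0,0,-20],
    [0,0,-20],
    [0,0,-10],
    [0,0,0]
  ],
  "turn": [0,0,0,0,0,0,0,0]
}}

```text
clock: 34.65
position: [520.5, -356.9, -36.2]
ee_rot: [0.762, 0.643, -0.027, -0.065]
contact_force: [-0.4, -0.7, 9.8]
gripper_width: 46.9
```

```bash
python3 -c "
from see import *
target((531,-363.5),-9.7)"
```

```text
[ 520.5 -356.9  -36.2] yaw 80.29 tilt -0.125 0.066 f [-0.4 -0.7  9.8] w 46.9 base [  20.3 -383.7] j [-0.36  0.7  -0.09 -0.02 -0.93 -1.37]
tip [ 525.1 -359.3] go [ 5.9 -4.2] turn 0.000
```

Request:
{"fn": "play_rows", "kwargs": {
  "offset": [
    [0,0,6],
    [5,-4,0],
    [0,0,0]
  ],
  "turn": [0,0,0]
}}

```text
clock: 34.95
position: [525.8, -360.0, -30.4]
ee_rot: [0.762, 0.644, -0.027, -0.066]
contact_force: [-0.7, -0.2, -0.3]
gripper_width: 47.2
```

Request:
{"fn": "play_rows", "kwargs": {
  "offset": [
    [0,0,0],
    [0,0,0],
    [0,0,0],
    [0,0,0],
    [0,0,0]
  ],
  "turn": [0,0,0,0,0],
  "grip": -1
}}

```text
clock: 35.45
position: [526.0, -359.9, -30.2]
ee_rot: [0.762, 0.644, -0.027, -0.066]
contact_force: [0.6, 0.8, 0.5]
gripper_width: 14.3
```

Request:
{"fn": "play_rows", "kwargs": {
  "offset": [
    [0,0,20],
    [0,0,35],
    [0,0,40],
    [0,0,40],
    [0,0,25],
    [0,0,0]
  ],
  "turn": [0,0,0,0,0,0]
}}

```text
clock: 36.05
position: [520.6, -357.1, 129.2]
ee_rot: [0.763, 0.642, -0.029, -0.072]
contact_force: [1.0, 0.5, -2.1]
gripper_width: 14.3
```

```bash
python3 -c "
from see import *
held();coupons()"
```

```text
[ 520.6 -357.1  129.2] yaw 80.21 tilt -0.136 0.073 f [ 1.   0.5 -2.1] w 14.3 base [  20.4 -383.9] j [-0.36  0.53  0.08 -0.02 -1.27 -1.38]
held [ 527.5 -361.1] [ 28. 111.] ang -9.7 top 173.5 base [  27.8 -387.1]
side coupon 0.90 [539.7 -58. ] [ 28. 109.] ang -7.0 ztop 65.8 base [  3.5 -84.7]
side coupon 0.85 [582.2 242. ] [ 30. 108.] ang -0.8 ztop 16.1 base [  9.9 218.3]
side coupon 0.77 [ 526.5 -359.9] [ 27. 110.] ang -9.9 ztop 172.9 base [  26.6 -386. ]
side coupon 0.64 [ 409.  -395.3] [41. 49.] ang -19.4 ztop 21.9 base [ -85.8 -435.2]
side coupon 0.60 [391.9 299.1] [ 29. 110.] ang -1.9 ztop 15.8 base [-185.9  252.1]
```

Request:
{"fn": "play_rows", "kwargs": {
  "offset": [
    [1.5,28,2],
    [1.5,28,2],
    [1.5,28,2],
    [1.5,28,2],
    [1.5,28,2],
    [1.5,28,2],
    [1.5,28,2],
    [1.5,28,2],
    [1.5,28,2],
    [1.5,28,2],
    [1.5,28,2],
    [1.5,20,2]
  ],
  "turn": [0.02,0.02,0.01,0,0,0,0,0,0,0,0,0]
}}

```text
clock: 37.4
position: [516.2, -14.0, 116.4]
ee_rot: [0.748, 0.655, -0.051, -0.099]
contact_force: [-0.1, -0.7, -1.6]
gripper_width: 14.1
```

```bash
python3 -c "
from see import *
held();coupons()"
```

```text
[516.2 -14.  116.4] yaw 82.41 tilt -0.206 0.082 f [-0.1 -0.7 -1.6] w 14.1 base [-25.  -43.9] j [ 0.2   0.39 -0.16 -0.13 -1.21 -1.85]
held [524.7 -19.4] [ 31. 108.] ang -10.0 top 161.9 base [-16.  -48.1]
side coupon 0.87 [520.9 -19.1] [29. 99.] ang -11.2 ztop 164.0 base [-19.8 -48.3]
side coupon 0.83 [391.7 301. ] [ 31. 109.] ang -5.3 ztop 16.7 base [-186.3  254. ]
side coupon 0.81 [540.4 -56.6] [ 29. 109.] ang -7.1 ztop 65.8 base [  4.1 -83.2]
side coupon 0.60 [553.2 245.6] [53. 30.] ang 3.1 ztop 15.9 base [-19.4 218.4]
```

Request:
{"fn": "play_rows", "kwargs": {
  "offset": [
    [12,1,-25],
    [7,1,-45],
    [0,0,0]
  ],
  "turn": [0,0,0]
}}

```text
clock: 37.85
position: [534.3, -14.8, 42.7]
ee_rot: [0.748, 0.654, -0.052, -0.1]
contact_force: [-0.9, 0.6, -2.8]
gripper_width: 14.2
```

```bash
python3 -c "
from see import *
held();coupons()"
```

```text
[534.3 -14.8  42.7] yaw 82.39 tilt -0.209 0.081 f [-0.9  0.6 -2.8] w 14.2 base [ -6.9 -42.4] j [ 0.2   0.51 -0.19 -0.14 -1.07 -1.82]
held [535.6 -16.9] [30. 93.] ang -4.3 top 90.2 base [ -5.4 -44.4]
side coupon 0.93 [531.7 -20.7] [24. 82.] ang -8.0 ztop 93.6 base [ -8.8 -48.6]
side coupon 0.90 [540.4 -57.6] [ 29. 109.] ang -7.5 ztop 65.6 base [  4.2 -84.2]
side coupon 0.88 [391.9 300.8] [ 30. 109.] ang -4.6 ztop 16.7 base [-186.1  253.9]
side coupon 0.55 [563.9 244.7] [73. 28.] ang 1.5 ztop 16.2 base [ -8.7 218.7]
```

Request:
{"fn": "play_rows", "kwargs": {
  "offset": [
    [0,2,-10],
    [0,0,-7],
    [0,0,0]
  ],
  "turn": [0.01,0,0]
}}

```text
clock: 38.3
position: [542.1, -13.0, 36.3]
ee_rot: [0.744, 0.66, -0.043, -0.092]
contact_force: [0.5, 0.1, -1.6]
gripper_width: 14.1
```

```bash
python3 - <<'E'
from see import *
held();coupons()
im,d=save("side","s14");c=proj("side",[[540,-17,60]])[0].astype(int);cv2.imwrite("pics/s14c.png",cv2.resize(im[c[1]-50:c[1]+40,c[0]-60:c[0]+60,::-1],(800,600),interpolation=2))
E
```

```text
[542.1 -13.   36.3] yaw 83.18 tilt -0.187 0.08 f [ 0.5  0.1 -1.6] w 14.1 base [  0.5 -39.7] j [ 0.2   0.51 -0.19 -0.13 -1.04 -1.81]
held [549.6 -17.5] [ 30. 108.] ang -8.4 top 81.8 base [  8.5 -43.3]
side coupon 0.68 [567.8 241.8] [26. 79.] ang -1.3 ztop 16.0 base [ -4.4 216.3]
side coupon 0.68 [540.  -57.4] [ 30. 109.] ang -7.0 ztop 65.6 base [  3.8 -84.1]
side coupon 0.67 [391.2 301. ] [ 29. 108.] ang -2.9 ztop 16.1 base [-186.8  254. ]
side coupon 0.56 [546.7 -15.7] [ 30. 101.] ang -6.9 ztop 83.7 base [  5.5 -41.8]
```

View pics/s14c.png

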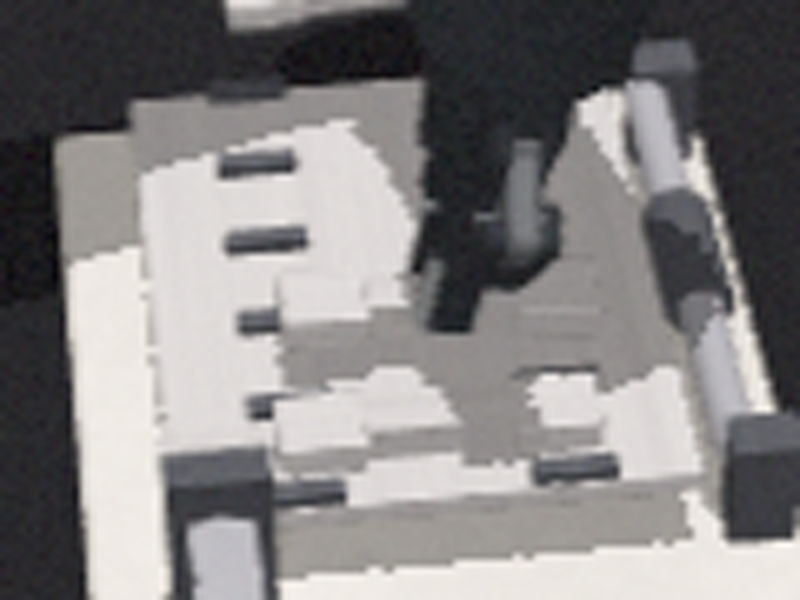

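Request:
{"fn": "play_rows", "kwargs": {
  "offset": [
    [-3,0,-4],
    [-3,0,-4],
    [-3,0,-4],
    [-3,0,-4]
  ],
  "turn": [0,0,0,0]
}}

```text
clock: 38.9
position: [531.8, -12.7, 21.1]
ee_rot: [0.744, 0.661, -0.041, -0.09]
contact_force: [2.3, 0.2, 7.0]
gripper_width: 14.2
```

```bash
python3 -c "
from see import *
held();coupons()"
```

```text
[531.8 -12.7  21.1] yaw 83.26 tilt -0.181 0.08 f [2.3 0.2 7. ] w 14.2 base [ -9.7 -40.7] j [ 0.2   0.52 -0.24 -0.14 -0.99 -1.81]
held [540.1 -37.4] [ 71. 112.] ang -3.6 top 65.1 base [  1.5 -64.2]
side coupon 0.90 [539.3 -16.4] [ 30. 108.] ang -6.6 ztop 67.3 base [ -1.8 -43.5]
side coupon 0.77 [560.6 243.7] [30. 64.] ang -3.7 ztop 16.1 base [-11.8 217.3]
side coupon 0.75 [391.6 298.8] [ 30. 109.] ang -4.0 ztop 16.3 base [-186.2  251.8]
side coupon 0.57 [540.5 -56.6] [ 28. 109.] ang -6.9 ztop 65.8 base [  4.2 -83.2]
```

Request:
{"fn": "play_rows", "kwargs": {
  "offset": [
    [0,0,0],
    [0,0,0],
    [0,0,0],
    [0,0,12],
    [0,0,40],
    [0,0,45],
    [0,0,30]
  ],
  "turn": [0,0,0,0,0,0,0],
  "grip": -0.4
}}

```text
clock: 39.75
position: [525.5, -13.6, 149.1]
ee_rot: [0.744, 0.66, -0.048, -0.095]
contact_force: [0.8, 0.0, 0.1]
gripper_width: 25.6
```

```bash
python3 -c "
from see import *
st();coupons();coupons('top');print(plate())"
```

```text
[525.5 -13.6 149.1] yaw 83.15 tilt -0.197 0.078 f [0.8 0.  0.1] w 25.6 base [-15.9 -42.3] j [ 0.2   0.37 -0.11 -0.12 -1.27 -1.85]
side coupon 0.90 [391.3 297.2] [ 28. 109.] ang -3.1 ztop 16.9 base [-186.2  250.2]
side coupon 0.85 [539.7 -16.4] [ 28. 109.] ang -6.6 ztop 66.0 base [ -1.5 -43.4]
side coupon 0.72 [559.6  -8.1] [288. 217.] ang 82.9 ztop 54.7 base [ 17.3 -32.8]
side coupon 0.64 [ 454.4 -122.1] [38. 21.] ang 84.1 ztop 79.0 base [ -73.4 -158.5]
side coupon 0.62 [540.3 -57.3] [ 29. 109.] ang -7.0 ztop 65.7 base [  4.1 -83.9]
side coupon 0.45 [ 721.7 -308.4] [70. 44.] ang 71.9 ztop 32.4 base [ 214.3 -311.5]
side coupon 0.44 [555.5 242.6] [30. 55.] ang -5.6 ztop 15.9 base [-16.8 215.6]
top coupon 0.72 [517.7 -51.2] [24. 64.] ang -1.5 ztop 67.9 base [-19.1 -80.5]
top coupon 0.67 [387.6 302. ] [ 25. 109.] ang -3.5 ztop 18.2 base [-190.5  254.6]
top coupon 0.58 [523.  -12.7] [26. 79.] ang -7.6 ztop 67.6 base [-18.4 -41.7]
plate slope 0.000 z0 51.1 n 1365
```

Request:
{"fn": "play_rows", "kwargs": {
  "offset": [
    [8,43,0],
    [8,43,0],
    [8,43,0],
    [8,43,0],
    [8,43,0],
    [8,40,0]
  ],
  "turn": [0.03,0.03,0.03,0,0,0],
  "grip": 0.1
}}

```text
clock: 40.6
position: [566.3, 243.2, 136.7]
ee_rot: [0.716, 0.688, -0.064, -0.098]
contact_force: [0.9, -0.5, 0.0]
gripper_width: 47.3
```

```bash
python3 -c "
from see import *
target((581,244.5),-1.7);coupons();coupons('top')"
```

```text
[566.3 243.2 136.7] yaw 87.76 tilt -0.226 0.053 f [ 0.9 -0.5  0. ] w 47.3 base [ -6.1 217.6] j [ 0.57  0.53  0.13 -0.17 -1.34 -2.13]
tip [574.6 241.3] go [6.4 3.2] turn 0.009
side coupon 0.81 [581.4 242.6] [ 27. 108.] ang -0.5 ztop 16.5 base [  9.  218.8]
side coupon 0.71 [540.2 -57.3] [ 30. 109.] ang -5.7 ztop 65.7 base [  3.9 -84. ]
side coupon 0.58 [539.6 -17.3] [ 28. 109.] ang -7.4 ztop 65.7 base [ -1.4 -44.3]
side coupon 0.52 [391.7 299.7] [ 27. 110.] ang -3.4 ztop 16.3 base [-186.2  252.7]
top coupon 0.97 [536.2 -13.5] [ 24. 107.] ang -7.1 ztop 67.7 base [ -5.3 -40.9]
top coupon 0.79 [538.1 -54.7] [ 25. 109.] ang -6.4 ztop 67.3 base [  1.6 -81.6]
top coupon 0.77 [565.4 248.3] [80. 25.] ang 3.5 ztop 18.3 base [ -7.6 222.5]
top coupon 0.65 [387.6 301.2] [ 26. 109.] ang -2.8 ztop 18.2 base [-190.5  253.7]
top coupon 0.63 [ 718.7 -305.8] [68. 45.] ang 72.4 ztop 33.0 base [ 210.9 -309.3]
top coupon 0.42 [560.3  22.1] [224. 218.] ang 83.4 ztop 55.0 base [14.4 -2.7]
```

Request:
{"fn": "play_rows", "kwargs": {
  "offset": [
    [3,2,-12],
    [0,0,-12],
    [0,0,-12],
    [0,0,-12],
    [0,0,-12],
    [0,0,-12],
    [0,0,-12],
    [0,0,-12],
    [0,0,-12],
    [0,0,-12],
    [0,0,-12],
    [0,0,-12]
  ],
  "turn": [0,0,0,0,0,0,0,0,0,0,0,0]
}}

```text
clock: 42.0
position: [568.1, 238.2, -20.9]
ee_rot: [0.718, 0.686, -0.066, -0.099]
contact_force: [0.4, -0.5, 0.4]
gripper_width: 47.2
```

```bash
python3 -c "
from see import *
target((581,244),-1.7)"
```

```text
[568.1 238.2 -20.9] yaw 87.45 tilt -0.23 0.051 f [ 0.4 -0.5  0.4] w 47.2 base [ -3.7 212.8] j [ 0.56  0.69 -0.01 -0.19 -1.05 -2.07]
tip [576.6 236.3] go [4.4 7.7] turn 0.015
```

Request:
{"fn": "play_rows", "kwargs": {
  "offset": [
    [5,7,-4],
    [0,1,-5],
    [0,0,0]
  ],
  "turn": [0.015,0,0]
}}

```text
clock: 42.3
position: [572.7, 246.6, -33.0]
ee_rot: [0.712, 0.692, -0.068, -0.098]
contact_force: [-0.4, 0.0, -1.2]
gripper_width: 47.0
```

Request:
{"fn": "play_rows", "kwargs": {
  "offset": [
    [0,0,0],
    [0,0,0],
    [0,0,0],
    [0,0,0],
    [0,0,0]
  ],
  "turn": [0,0,0,0,0],
  "grip": -1
}}

```text
clock: 42.8
position: [573.5, 247.1, -31.7]
ee_rot: [0.712, 0.692, -0.067, -0.098]
contact_force: [-0.6, 0.2, -2.3]
gripper_width: 14.4
```

Request:
{"fn": "play_rows", "kwargs": {
  "offset": [
    [0,0,20],
    [0,0,40],
    [0,0,45],
    [0,0,30],
    [0,0,0]
  ],
  "turn": [0,0,0,0,0]
}}

```text
clock: 43.3
position: [570.4, 245.3, 104.8]
ee_rot: [0.712, 0.691, -0.07, -0.099]
contact_force: [1.0, -0.0, -0.7]
gripper_width: 13.8
```

```bash
python3 -c "
from see import *
held();coupons()"
```

```text
[570.4 245.3 104.8] yaw 88.27 tilt -0.237 0.045 f [ 1.  -0.  -0.7] w 13.8 base [ -2.3 220.1] j [ 0.57  0.57  0.12 -0.17 -1.3  -2.11]
held [579.6 238.9] [ 32. 110.] ang -1.7 top 148.7 base [  7.7 214.9]
side coupon 0.94 [540.8 -57.5] [ 27. 107.] ang -7.0 ztop 65.8 base [  4.6 -84.1]
side coupon 0.77 [577.9 240.7] [ 31. 110.] ang -0.8 ztop 149.5 base [  5.8 216.5]
side coupon 0.75 [540.  -16.9] [ 27. 110.] ang -7.1 ztop 65.4 base [ -1.1 -43.9]
side coupon 0.62 [391.4 298. ] [ 28. 108.] ang -1.4 ztop 16.3 base [-186.3  251. ]
```

Request:
{"fn": "play_rows", "kwargs": {
  "offset": [
    [-3,-27,2],
    [-3,-27,2],
    [-3,-27,2],
    [-3,-27,2],
    [-3,-24,2],
    [0,0,0]
  ],
  "turn": [-0.03,-0.03,-0.03,0,0,0]
}}

```text
clock: 44.05
position: [542.0, 106.2, 93.9]
ee_rot: [0.743, 0.654, -0.083, -0.11]
contact_force: [1.5, 1.6, -2.9]
gripper_width: 14.4
```

```bash
python3 -c "
from see import *
target((556.4,109.9),-6.9);held();coupons()"
```

```text
[542.  106.2  93.9] yaw 82.72 tilt -0.268 0.055 f [ 1.5  1.6 -2.9] w 14.4 base [-13.8  78.6] j [ 0.39  0.5  -0.05 -0.16 -1.26 -2.02]
tip [552.  104.1] go [4.4 5.8] turn 0.007
[542.  106.2  93.9] yaw 82.72 tilt -0.268 0.055 f [ 1.5  1.6 -2.9] w 14.4 base [-13.8  78.6] j [ 0.39  0.5  -0.05 -0.16 -1.26 -2.02]
held [554.6 102.7] [ 30. 107.] ang -7.8 top 139.3 base [-0.9 76.6]
side coupon 0.91 [539.  -57.6] [ 28. 107.] ang -7.3 ztop 65.8 base [  2.8 -84.4]
side coupon 0.79 [552.6 103.6] [ 29. 107.] ang -8.0 ztop 142.0 base [-2.9 77.3]
side coupon 0.76 [391.9 298.2] [ 28. 110.] ang -1.1 ztop 16.0 base [-185.8  251.3]
side coupon 0.65 [539.4 -18.4] [ 28. 108.] ang -9.5 ztop 65.6 base [ -1.5 -45.4]
side coupon 0.23 [547.5  24.8] [223. 178.] ang 83.3 ztop 54.4 base [ 1.4 -1.6]
```

Request:
{"fn": "play_rows", "kwargs": {
  "offset": [
    [3,6,-15],
    [0,1,-15],
    [0,0,-15],
    [0,0,-12],
    [0,0,0]
  ],
  "turn": [0.01,0,0,0,0]
}}

```text
clock: 44.7
position: [545.9, 122.1, 29.3]
ee_rot: [0.737, 0.662, -0.084, -0.11]
contact_force: [-0.2, -0.4, -1.5]
gripper_width: 14.1
```

```bash
python3 -c "
from see import *
target((556.4,109.9),-6.9);held();coupons()"
```

```text
[545.9 122.1  29.3] yaw 83.87 tilt -0.27 0.052 f [-0.2 -0.4 -1.5] w 14.1 base [-11.8  94.9] j [ 0.41  0.58 -0.09 -0.17 -1.14 -2.  ]
tip [555.9 120.2] go [  0.5 -10.3] turn -0.014
[545.9 122.1  29.3] yaw 83.87 tilt -0.27 0.052 f [-0.2 -0.4 -1.5] w 14.1 base [-11.8  94.9] j [ 0.41  0.58 -0.09 -0.17 -1.14 -2.  ]
held [556.7 117.3] [ 31. 109.] ang -8.9 top 75.8 base [-0.6 91.4]
side coupon 0.89 [539.8 -16.6] [ 28. 109.] ang -7.8 ztop 65.7 base [ -1.3 -43.5]
side coupon 0.82 [539.5 -57.7] [ 28. 107.] ang -6.5 ztop 65.6 base [  3.3 -84.5]
side coupon 0.67 [391.8 299.9] [ 31. 110.] ang -3.7 ztop 16.2 base [-186.1  252.9]
side coupon 0.67 [557.  118.3] [ 30. 109.] ang -7.7 ztop 78.4 base [-0.4 92.4]
```

Request:
{"fn": "play_rows", "kwargs": {
  "offset": [
    [-1,-8,0],
    [0,0,0],
    [0,0,-4],
    [0,0,-3]
  ],
  "turn": [0,0,0,0]
}}

```text
clock: 45.25
position: [548.8, 113.7, 27.6]
ee_rot: [0.737, 0.663, -0.079, -0.108]
contact_force: [-0.8, -0.3, -1.7]
gripper_width: 14.4
```

```bash
python3 -c "
from see import *
target((556.4,109.9),-6.9);coupons()"
```

```text
[548.8 113.7  27.6] yaw 83.91 tilt -0.259 0.055 f [-0.8 -0.3 -1.7] w 14.4 base [-7.9 86.8] j [ 0.4   0.58 -0.09 -0.17 -1.13 -1.98]
tip [558.4 111.6] go [-2.  -1.7] turn -0.014
side coupon 0.79 [540.1 -57.3] [ 29. 109.] ang -6.8 ztop 65.6 base [  3.8 -84. ]
side coupon 0.72 [540. -16.] [ 28. 109.] ang -7.2 ztop 65.9 base [ -1.1 -43. ]
side coupon 0.66 [391.2 297.9] [ 25. 109.] ang -1.9 ztop 16.2 base [-186.5  250.9]
side coupon 0.59 [558.  109.7] [ 29. 107.] ang -6.4 ztop 76.3 base [ 1.7 84. ]
```

Aligned (1.7, 84). Lower until it touches, then release.

Request:
{"fn": "play_rows", "kwargs": {
  "offset": [
    [-1,-0.5,-5],
    [-1,0,-5],
    [0,0,-1]
  ],
  "turn": [0,0,0]
}}

```text
clock: 45.65
position: [547.4, 113.2, 18.5]
ee_rot: [0.736, 0.663, -0.079, -0.107]
contact_force: [-3.5, -0.0, 7.9]
gripper_width: 14.6
```

Request:
{"fn": "play_rows", "kwargs": {
  "offset": [
    [0,0,0],
    [0,0,0],
    [0,0,0],
    [0,0,12],
    [0,0,40],
    [0,0,45],
    [0,0,30]
  ],
  "turn": [0,0,0,0,0,0,0],
  "grip": -0.3
}}

```text
clock: 46.35
position: [543.4, 111.8, 146.2]
ee_rot: [0.736, 0.663, -0.084, -0.109]
contact_force: [0.1, 0.4, -0.7]
gripper_width: 29.8
```

```bash
python3 -c "
from see import *
target((389.5,301),-3);coupons();coupons('top');print(plate())"
```

```text
[543.4 111.8 146.2] yaw 83.99 tilt -0.269 0.049 f [ 0.1  0.4 -0.7] w 29.8 base [-13.1  84.3] j [ 0.4   0.46  0.02 -0.15 -1.37 -2.03]
tip [553.3 110. ] go [-163.8  191. ] turn 0.053
side coupon 0.90 [539.3 -57.5] [ 30. 107.] ang -7.3 ztop 65.6 base [  3.1 -84.2]
side coupon 0.87 [391.7 299. ] [ 27. 109.] ang -2.9 ztop 16.6 base [-186.1  252. ]
side coupon 0.75 [539.1 -23.3] [ 41. 109.] ang -7.7 ztop 65.7 base [ -1.1 -50.3]
side coupon 0.74 [557.8 110.6] [ 31. 109.] ang -7.6 ztop 65.8 base [ 1.3 84.9]
top coupon 0.89 [537.5 -54.6] [ 25. 109.] ang -6.8 ztop 67.4 base [  1.  -81.6]
top coupon 0.76 [536.8 -14.8] [ 25. 106.] ang -7.7 ztop 67.5 base [ -4.5 -42.1]
top coupon 0.74 [532.9 113.7] [25. 63.] ang -9.6 ztop 68.0 base [-23.7  85. ]
plate slope -0.017 z0 51.9 n 1477
```

Request:
{"fn": "play_rows", "kwargs": {
  "offset": [
    [-25,31,2],
    [-25,31,2],
    [-25,31,2],
    [-25,31,2],
    [-25,31,2],
    [-25,28,2],
    [0,0,0]
  ],
  "turn": [0.02,0.02,0.01,0,0,0,0],
  "grip": 0.1
}}

```text
clock: 47.3
position: [380.8, 295.6, 144.0]
ee_rot: [0.721, 0.677, -0.1, -0.11]
contact_force: [0.5, -0.3, 0.2]
gripper_width: 47.0
```

```bash
python3 -c "
from see import *
target((389.5,301),-3)"
```

```text
[380.8 295.6 144. ] yaw 86.44 tilt -0.294 0.023 f [ 0.5 -0.3  0.2] w 47.0 base [-196.5  247.3] j [ 0.82  0.33 -0.16 -0.24 -1.28 -2.36]
tip [391.7 294.7] go [-2.2  6.3] turn 0.010
```

Request:
{"fn": "play_rows", "kwargs": {
  "offset": [
    [-2,4,-20],
    [0,1,-20],
    [0,0,-20],
    [0,0,-20],
    [0,0,-20],
    [0,0,-20],
    [0,0,-20],
    [0,0,-14],
    [0,0,0]
  ],
  "turn": [0.01,0,0,0,0,0,0,0,0]
}}

```text
clock: 48.2
position: [374.2, 292.7, -24.7]
ee_rot: [0.717, 0.679, -0.112, -0.108]
contact_force: [-0.6, -0.7, 0.2]
gripper_width: 47.1
```

```bash
python3 -c "
from see import *
target((389.5,301),-3)"
```

```text
[374.2 292.7 -24.7] yaw 86.89 tilt -0.308 0.003 f [-0.6 -0.7  0.2] w 47.1 base [-202.7  243.7] j [ 0.83  0.55 -0.31 -0.29 -0.95 -2.26]
tip [385.6 292.6] go [3.9 8.4] turn 0.002
```

Request:
{"fn": "play_rows", "kwargs": {
  "offset": [
    [4,8,-3],
    [0,0,-2],
    [0,0,0]
  ],
  "turn": [0,0,0]
}}

```text
clock: 48.5
position: [379.6, 301.5, -29.4]
ee_rot: [0.717, 0.679, -0.112, -0.108]
contact_force: [-0.1, -0.1, 0.4]
gripper_width: 47.0
```

Request:
{"fn": "play_rows", "kwargs": {
  "offset": [
    [0,0,0],
    [0,0,0],
    [0,0,0],
    [0,0,0],
    [0,0,0]
  ],
  "turn": [0,0,0,0,0],
  "grip": -1
}}

```text
clock: 49.0
position: [380.4, 302.6, -27.5]
ee_rot: [0.717, 0.68, -0.109, -0.108]
contact_force: [0.6, -0.5, -1.4]
gripper_width: 13.9
```

Request:
{"fn": "play_rows", "kwargs": {
  "offset": [
    [0,0,20],
    [0,0,40],
    [0,0,45],
    [0,0,40],
    [0,0,0]
  ],
  "turn": [0,0,0,0,0]
}}

```text
clock: 49.5
position: [378.3, 300.2, 120.6]
ee_rot: [0.717, 0.679, -0.112, -0.108]
contact_force: [0.5, 0.7, -0.5]
gripper_width: 13.9
```

```bash
python3 -c "
from see import *
target((551.3,68.2),-6.9);held();coupons()"
```

```text
[378.3 300.2 120.6] yaw 86.85 tilt -0.308 0.002 f [ 0.5  0.7 -0.5] w 13.9 base [-199.5  251.6] j [ 0.83  0.37 -0.17 -0.24 -1.25 -2.36]
tip [389.7 300.1] go [ 161.6 -231.9] turn -0.065
[378.3 300.2 120.6] yaw 86.85 tilt -0.308 0.002 f [ 0.5  0.7 -0.5] w 13.9 base [-199.5  251.6] j [ 0.83  0.37 -0.17 -0.24 -1.25 -2.36]
held [390.  298.4] [ 31. 108.] ang -6.0 top 163.6 base [-187.8  251.2]
side coupon 0.93 [539.3 -18.9] [ 44. 108.] ang -15.1 ztop 65.5 base [ -1.5 -46. ]
side coupon 0.80 [387.2 298.2] [ 30. 108.] ang -2.0 ztop 161.7 base [-190.4  250.7]
side coupon 0.61 [557.2 108.2] [ 31. 109.] ang -7.7 ztop 66.1 base [ 1.  82.4]
side coupon 0.30 [ 342.9 -179.2] [87. 89.] ang -82.1 ztop 14.4 base [-177.3 -228.6]
```

Request:
{"fn": "play_rows", "kwargs": {
  "offset": [
    [20,-29,3],
    [20,-29,3],
    [20,-29,3],
    [20,-29,3],
    [20,-29,3],
    [20,-29,3],
    [20,-29,3],
    [18,-24,3],
    [0,0,0]
  ],
  "turn": [-0.02,-0.02,-0.02,0,0,0,0,0,0]
}}

```text
clock: 50.55
position: [526.4, 58.0, 119.6]
ee_rot: [0.737, 0.652, -0.134, -0.119]
contact_force: [-0.9, 0.2, -1.5]
gripper_width: 14.2
```

```bash
python3 -c "
from see import *
target((551.3,68.2),-6.9);coupons()"
```

```text
[526.4  58.  119.6] yaw 83.04 tilt -0.353 -0.0 f [-0.9  0.2 -1.5] w 14.2 base [-23.5  28.9] j [ 0.34  0.5  -0.02 -0.12 -1.4  -1.99]
tip [539.5  58. ] go [11.8 10.2] turn 0.001
side coupon 0.97 [540.4 -57.2] [ 29. 110.] ang -6.7 ztop 65.7 base [  4.1 -83.8]
side coupon 0.72 [536.2  54. ] [ 28. 106.] ang -10.0 ztop 164.0 base [-13.3  26.1]
side coupon 0.65 [539.1 -23. ] [ 44. 109.] ang -8.4 ztop 65.7 base [ -1.2 -50. ]
side coupon 0.61 [557.7 110. ] [ 30. 110.] ang -8.0 ztop 65.9 base [ 1.3 84.2]
side coupon 0.40 [ 721.5 -308.2] [71. 44.] ang 70.3 ztop 32.5 base [ 214.  -311.3]
```

Request:
{"fn": "play_rows", "kwargs": {
  "offset": [
    [6,6,-15],
    [6,4,-15],
    [0,0,-15],
    [0,0,-15],
    [0,0,-12],
    [0,0,0]
  ],
  "turn": [0,0,0,0,0,0]
}}

```text
clock: 51.25
position: [533.1, 76.6, 36.6]
ee_rot: [0.733, 0.655, -0.139, -0.122]
contact_force: [0.4, -0.2, -0.7]
gripper_width: 13.8
```

```bash
python3 -c "
from see import *
target((551.3,68.2),-6.9);coupons()"
```

```text
[533.1  76.6  36.6] yaw 83.57 tilt -0.363 -0.003 f [ 0.4 -0.2 -0.7] w 13.8 base [-19.1  48.2] j [ 0.36  0.6  -0.06 -0.13 -1.26 -1.98]
tip [546.5  76.8] go [ 4.8 -8.6] turn -0.008
side coupon 0.91 [543.7  72.8] [ 28. 105.] ang -12.0 ztop 81.0 base [-8.1 45.6]
side coupon 0.87 [540.2 -57.1] [ 28. 109.] ang -7.4 ztop 65.6 base [  3.9 -83.8]
side coupon 0.79 [539.2 -17.9] [ 29. 108.] ang -6.8 ztop 65.7 base [ -1.7 -45. ]
```

Request:
{"fn": "play_rows", "kwargs": {
  "offset": [
    [5,-5,0],
    [0,0,-4],
    [0,0,-3],
    [0,0,0]
  ],
  "turn": [0,0,0,0]
}}

```text
clock: 51.75
position: [542.0, 71.6, 33.4]
ee_rot: [0.733, 0.656, -0.135, -0.119]
contact_force: [-0.5, -0.7, -0.9]
gripper_width: 13.9
```

```bash
python3 -c "
from see import *
target((551.3,68.2),-6.9);coupons()"
```

```text
[542.   71.6  33.4] yaw 83.62 tilt -0.354 -0.002 f [-0.5 -0.7 -0.9] w 13.9 base [-9.6 44.2] j [ 0.35  0.61 -0.05 -0.13 -1.25 -1.97]
tip [555.1  71.6] go [-3.8 -3.4] turn -0.009
side coupon 0.92 [540.  -57.9] [ 28. 109.] ang -7.2 ztop 65.7 base [  3.8 -84.6]
side coupon 0.79 [539.8 -17.6] [ 28. 110.] ang -7.0 ztop 65.8 base [ -1.2 -44.6]
side coupon 0.78 [551.5  66.9] [ 30. 109.] ang -11.4 ztop 77.8 base [ 0.4 40.8]
side coupon 0.58 [529.8 114.9] [26. 53.] ang -5.6 ztop 65.6 base [-26.9  85.8]
```

Request:
{"fn": "play_rows", "kwargs": {
  "offset": [
    [-1,0,-5],
    [-1,0,-5],
    [0,0,-1]
  ],
  "turn": [0.02,0,0]
}}

```text
clock: 52.15
position: [541.3, 70.3, 27.8]
ee_rot: [0.725, 0.665, -0.136, -0.116]
contact_force: [-0.9, -0.1, 5.3]
gripper_width: 13.7
```

```bash
python3 -c "
from see import *
target((551.3,68.2),-6.9);coupons()"
```

```text
[541.3  70.3  27.8] yaw 85.11 tilt -0.351 -0.013 f [-0.9 -0.1  5.3] w 13.7 base [-10.3  42.9] j [ 0.35  0.62 -0.06 -0.12 -1.23 -1.95]
tip [554.3  70.8] go [-3.  -2.6] turn -0.035
side coupon 0.91 [539.9 -17.9] [ 30. 110.] ang -7.9 ztop 65.6 base [ -1.1 -44.9]
side coupon 0.82 [539.5 -59.1] [ 28. 108.] ang -9.2 ztop 65.5 base [  3.5 -85.8]
side coupon 0.59 [531.3 112.6] [28. 55.] ang -6.2 ztop 65.7 base [-25.2  83.7]
side coupon 0.57 [553.6  68.3] [ 29. 110.] ang -5.9 ztop 70.7 base [ 2.2 42.4]
side coupon 0.25 [559.4  -8.5] [288. 218.] ang 83.3 ztop 54.8 base [ 17.2 -33.2]
```

Request:
{"fn": "play_rows", "kwargs": {
  "offset": [
    [0,0,-2],
    [0,0,0],
    [0,0,0],
    [0,0,0],
    [0,0,12],
    [0,0,30],
    [0,0,45],
    [0,0,45],
    [-20,0,30]
  ],
  "turn": [0,0,0,0,0,0,0,0,0],
  "grip": -0.4
}}

```text
clock: 53.15
position: [517.8, 69.2, 189.7]
ee_rot: [0.724, 0.665, -0.142, -0.118]
contact_force: [-0.6, 0.7, 0.2]
gripper_width: 25.7
```

```bash
python3 - <<'E'
from see import *
st();coupons();coupons('top');print(plate())
im,d=save("side","s15")
for k in silhouettes("side","pin")[:2]:
    v,u=np.nonzero(k["mask"]&(d>0));P=world("side",np.c_[u,v],d[v,u]);L=np.c_[(P[:,:2]-[BX,BY])@R,P[:,2]];print("pin",round(k["score"],2),np.percentile(L,[3,50,97],axis=0).round(1).tolist())
cv2.imwrite("pics/s15c.png",cv2.resize(im[140:290,230:430,::-1],(800,600),interpolation=2))
E
```

```text
[517.8  69.2 189.7] yaw 85.13 tilt -0.362 -0.018 f [-0.6  0.7  0.2] w 25.7 base [-33.4  39. ] j [ 0.37  0.43  0.06 -0.11 -1.55 -2.  ]
side coupon 0.97 [556.1 110.6] [107.  43.] ang 4.3 ztop 65.8 base [-0.4 84.7]
side coupon 0.92 [540.1 -57.4] [ 29. 109.] ang -7.0 ztop 65.4 base [  3.9 -84. ]
side coupon 0.86 [539.3 -17. ] [ 28. 109.] ang -7.8 ztop 65.8 base [ -1.8 -44.1]
side coupon 0.66 [553.8  68.8] [ 29. 108.] ang -4.1 ztop 69.1 base [ 2.4 42.9]
top coupon 0.68 [537.6 -14.2] [ 25. 109.] ang -7.0 ztop 67.6 base [ -3.8 -41.4]
top coupon 0.63 [538.5 -55. ] [ 25. 108.] ang -6.4 ztop 67.4 base [  2.  -81.8]
top coupon 0.55 [548.3  70.8] [ 23. 103.] ang -3.5 ztop 71.4 base [-3.4 44.2]
plate slope -0.164 z0 55.8 n 1470
pin 0.63 [[-83.5, -177.9, 59.2], [-73.3, -164.0, 75.9], [-63.1, -138.4, 79.9]]
```

View pics/s15c.png

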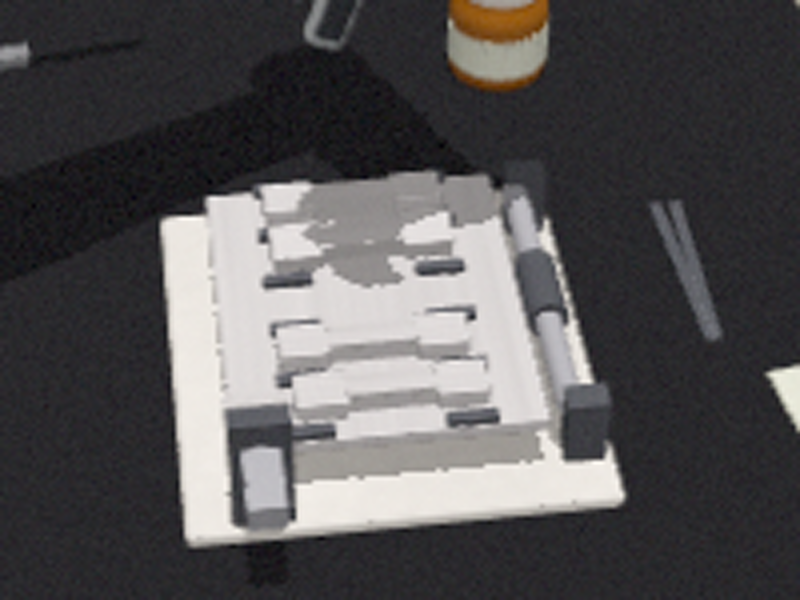

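```bash
cat > c3.py <<'E'
from see import *
for n in("side","top"):
    D=np.median([eyes.get_image(n)[1] for _ in range(4)],0);im,_=eyes.get_image(n)
    v,u=np.nonzero(D>0);W=world(n,np.c_[u,v],D[v,u]);L=np.c_[(W[:,:2]-[BX,BY])@R,W[:,2]]
    b=0 if n=="side" else 2
    for Y in(-84,-42,42,84):
        out=[]
        for X in range(-55,56,10):
            k=(abs(L[:,0]-X)<5)&(abs(L[:,1]-Y)<6)&(L[:,2]>45)&(L[:,2]<95);out.append(np.median(L[k,2]).round(1) if k.sum()>2 else None)
        print(n,Y,[None if o is None else float(o) for o in out])
    for X in(-45,45):
        out=[]
        for Y in range(22,66,4):
            k=(abs(L[:,0]-X)<8)&(abs(L[:,1]-Y)<2)&(L[:,2]>45)&(L[:,2]<95);out.append((Y,float(np.median(L[k,2]).round(1)) if k.sum()>1 else None))
        print("across",X,out)
E
python3 c3.py
```

```text
side -84 [51.6, 64.0, 64.1, 64.1, 64.0, 64.1, 63.8, 63.7, 64.4, 64.0, 64.6, 64.2]
side -42 [63.3, 64.5, 64.0, 64.2, 63.8, 64.4, 64.0, 64.2, 64.3, 63.8, 64.5, 51.0]
side 42 [51.0, 67.0, 66.9, 67.3, 67.2, 67.0, 65.6, 60.9, 64.7, 66.7, 66.5, 65.8]
side 84 [53.1, 64.4, 64.0, 64.2, 64.0, 64.5, 64.3, 63.7, 63.9, 64.2, 64.2, 64.6]
across -45 [(22, 56.4), (26, 62.1), (30, 60.0), (34, 65.2), (38, 66.1), (42, 66.1), (46, 68.5), (50, 69.1), (54, None), (58, None), (62, None)]
across 45 [(22, 56.1), (26, None), (30, 57.3), (34, 59.7), (38, 65.1), (42, 66.2), (46, 68.2), (50, 69.1), (54, 68.8), (58, None), (62, None)]
top -84 [52.1, 64.4, 64.4, 64.1, 64.1, 64.4, 64.3, 64.1, 63.7, 64.5, 64.3, 64.5]
top -42 [64.3, 63.9, 64.5, 64.5, 63.8, 64.5, 64.4, 64.5, 64.7, 64.2, 63.7, 50.4]
top 42 [59.3, 67.3, 67.6, 66.8, 66.8, 65.9, None, None, None, None, 65.5, None]
top 84 [62.7, 64.1, 64.8, 64.4, 64.1, None, None, None, 63.9, None, None, None]
across -45 [(22, 56.4), (26, 50.7), (30, 63.4), (34, 65.6), (38, 66.7), (42, 67.5), (46, 68.3), (50, 69.4), (54, 66.2), (58, 54.8), (62, 56.6)]
across 45 [(22, None), (26, None), (30, 50.1), (34, 63.5), (38, 65.5), (42, None), (46, None), (50, None), (54, None), (58, None), (62, None)]
```

Request:
{"fn": "play_rows", "kwargs": {
  "offset": [
    [10,-1,-15],
    [10,-2,-25],
    [0,0,-25],
    [0,0,-25],
    [0,0,-20],
    [0,0,-5],
    [0,0,0]
  ],
  "turn": [-0.035,0,0,0,0,0,0],
  "grip": -0.35
}}

```text
clock: 54.7
position: [538.7, 64.9, 62.0]
ee_rot: [0.739, 0.647, -0.141, -0.123]
contact_force: [-0.3, -0.9, 0.3]
gripper_width: 27.2
```

```bash
python3 -c "
from see import *
target((551.2,66.7),-6.9)"
```

```text
[538.7  64.9  62. ] yaw 82.44 tilt -0.367 -0.001 f [-0.3 -0.9  0.3] w 27.2 base [-12.1  37.2] j [ 0.34  0.58 -0.03 -0.13 -1.32 -1.99]
tip [552.3  65. ] go [-1.1  1.7] turn 0.012
```

Request:
{"fn": "play_rows", "kwargs": {
  "offset": [
    [-1,1.5,-12],
    [0,0,-12],
    [0,0,-8],
    [0,0,0]
  ],
  "turn": [0.01,0,0,0]
}}

```text
clock: 55.1
position: [539.3, 66.8, 28.9]
ee_rot: [0.736, 0.651, -0.14, -0.121]
contact_force: [0.3, -0.8, -0.5]
gripper_width: 27.7
```

```bash
python3 -c "
from see import *
target((551.2,66.7),-6.9);coupons()"
```

```text
[539.3  66.8  28.9] yaw 83.03 tilt -0.363 -0.004 f [ 0.3 -0.8 -0.5] w 27.7 base [-11.8  39.2] j [ 0.34  0.62 -0.06 -0.13 -1.25 -1.98]
tip [552.7  67. ] go [-1.5 -0.3] turn 0.001
side coupon 0.91 [540. -17.] [ 29. 106.] ang -6.0 ztop 65.8 base [ -1.  -43.9]
side coupon 0.76 [553.   66.2] [ 31. 109.] ang -5.3 ztop 69.5 base [ 1.9 40.2]
side coupon 0.67 [531.4 113.2] [30. 55.] ang -0.4 ztop 65.5 base [-25.2  84.3]
side coupon 0.60 [540.  -57.2] [ 28. 109.] ang -6.3 ztop 65.6 base [  3.7 -83.8]
```

Well centred with no contact. Close to re-centre the coupon, lower a touch, then open and retreat.

Request:
{"fn": "play_rows", "kwargs": {
  "offset": [
    [0,0,0],
    [0,0,0],
    [0,0,0],
    [0,0,0],
    [0,-1,-2],
    [0,0,-2],
    [0,0,0]
  ],
  "turn": [0,0,0,0,0,0,0],
  "grip": -1
}}

```text
clock: 55.9
position: [541.5, 67.4, 30.8]
ee_rot: [0.735, 0.653, -0.137, -0.12]
contact_force: [-0.2, 0.7, -1.0]
gripper_width: 12.7
```

Request:
{"fn": "play_rows", "kwargs": {
  "offset": [
    [0,0,0],
    [0,0,0],
    [0,0,0],
    [0,0,0],
    [0,0,12],
    [0,0,30],
    [0,0,45],
    [0,0,45],
    [-20,0,30]
  ],
  "turn": [0,0,0,0,0,0,0,0,0],
  "grip": -0.35
}}

```text
clock: 56.8
position: [518.5, 65.5, 195.0]
ee_rot: [0.735, 0.651, -0.142, -0.122]
contact_force: [-0.1, 0.6, -0.0]
gripper_width: 27.8
```

```bash
python3 c3.py; python3 -c "
from see import *
st();coupons();coupons('top')"
```

```text
side -84 [52.9, 64.3, 64.3, 64.3, 63.9, 64.4, 64.2, 64.0, 63.6, 64.2, 64.4, 63.9]
side -42 [63.9, 64.6, 64.8, 64.2, 64.2, 64.3, 63.6, 64.6, 64.3, 64.1, 64.7, 50.5]
side 42 [50.8, 64.2, 64.3, 64.1, 64.1, 64.1, 64.2, 63.9, 63.9, 64.3, 63.9, 64.1]
side 84 [51.7, 64.6, 64.2, 64.6, 64.1, 63.6, 63.3, 63.8, 63.7, 64.1, 64.8, 64.2]
across -45 [(22, 56.7), (26, 62.5), (30, 58.1), (34, 63.8), (38, 63.9), (42, 64.4), (46, 64.4), (50, 63.0), (54, 63.2), (58, None), (62, 56.3)]
across 45 [(22, 56.2), (26, None), (30, 58.1), (34, 61.4), (38, 63.9), (42, 64.4), (46, 63.9), (50, 64.3), (54, 64.4), (58, None), (62, None)]
top -84 [51.6, 64.3, 64.2, 64.3, 64.0, 64.8, 64.1, 64.2, 64.1, 64.8, 64.0, 63.8]
top -42 [63.8, 63.6, 63.8, 64.4, 64.6, 64.6, 65.2, 64.6, 64.4, 64.4, 64.2, 51.1]
top 42 [51.8, 65.2, 64.2, 64.3, 64.5, 64.2, 64.0, None, None, None, None, None]
top 84 [61.7, 64.9, 64.8, 64.4, 64.4, 64.7, None, None, None, None, None, None]
across -45 [(22, 56.5), (26, 50.9), (30, 55.6), (34, 63.8), (38, 64.2), (42, 65.3), (46, 64.0), (50, 64.0), (54, 64.0), (58, 53.3), (62, 56.1)]
across 45 [(22, 57.2), (26, 51.5), (30, 50.1), (34, 52.3), (38, None), (42, None), (46, None), (50, None), (54, None), (58, None), (62, None)]
[516.2  65.4 190.6] yaw 83.03 tilt -0.375 -0.007 f [-0.2 -0.3  0.2] w 27.9 base [-34.6  35. ] j [ 0.35  0.44  0.06 -0.12 -1.56 -2.02]
side coupon 0.84 [554.6  66.2] [ 27. 107.] ang -3.7 ztop 65.5 base [ 3.5 40.4]
side coupon 0.64 [539.2 -17.5] [ 29. 109.] ang -6.3 ztop 65.6 base [ -1.7 -44.5]
top coupon 0.96 [537.2 -14.2] [ 25. 110.] ang -6.9 ztop 67.9 base [ -4.1 -41.5]
top coupon 0.73 [538.7 -53.7] [ 22. 107.] ang -5.9 ztop 67.5 base [  2.1 -80.5]
top coupon 0.72 [532.7  71.3] [25. 71.] ang -7.0 ztop 67.8 base [-18.9  42.8]
top coupon 0.64 [528.6 116.1] [24. 56.] ang -1.3 ztop 67.7 base [-28.3  86.8]
```

```bash
python3 -c "
from bench import arm
print(arm.job_done())"
```

```text
the job is handed in; nothing more can be done
None
```

The job is handed in. My last checks showed the pin home and all four white coupons lying flat in lanes. No verdict was reported.

**What I did**
- **Plate:** the first press came down just off the raised front edge and the plate sprang back up. The second press snapped it level.
- **Pin:** I had to set it down and regrasp it twice, the second time because the wrist's last joint had reached its limit. I then pushed it in until the shoulder stopped against the bracket, at about 42 N.
- **Coupons:** they went into the lanes at y = -84, -42, 42 and 84 mm. One first came to rest with its edge on a rib, so I re-gripped it to centre it, and it then dropped flat.

**Last checks**
- **Coupons:** the top faces read about 64 mm along their length, as expected for 14 mm coupons on a plate at 50 mm. They sit within about 5 mm of the middle front to back. Angles were within about 0.06 rad of the lane in full views. Only four coupons were ever detected; I found no fifth.
- **Pin:** it was last measured before the final coupon was re-gripped. Its head then spanned about -138 to -178 mm in the base frame, with the bracket face at -134 mm. That puts the shoulder roughly 0 to 4 mm from the mouth.
- **Gripper:** clear of everything, with the tool frame about 190 mm above the bench.

**Checks that disagreed**
- **Plate slope:** the direct fit gave -0.164 rad once coupons covered the plate, because it then measured coupon tops. I disregarded it, since the flat coupon tops show the plate is level.
- **Fingertips and tool tilt:** the real fingertips sat about 37 mm above the reported tool position. The tool tilt drifted to about 0.37 rad over the run. I worked around both using the camera depth.
- **Camera offset:** the two cameras differed by 2 to 3 mm.
- **Pictures:** I viewed 17, against the budget of 14.

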